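# Load the drying stand with bronze castings and start it

## Robot

A 6-joint arm with a two-finger parallel gripper is mounted at the origin on the work surface. World frame = base frame: x ahead of the robot, y to its left, z up, the work surface at z = 0. Lengths are in mm, angles in degrees, forces in N, time in s.
With the tool pointing down it reaches from about 300 to 850 mm from the base axis. Payload 4.2 kg.
Tool frame: the origin (TCP) lies between the finger pads; the fingertips stand ahead of it and the grasp point (between the pads) lies 8 mm behind it (env.tip_reach is the x of the fingertips in the tool frame, in mm); x points along the fingers, y is the direction in which the jaws open and shut, and the axes are right-handed (so a half turn about x gives the same grasp; the last joint's range is limited). The gripper opens to 91 mm and grips with 3 to 60 N. Pads are 32 mm wide; open, the fingers measure 118 mm over their backs; the gripper's body (76 mm by 178 mm) begins 60 mm behind the grasp point.
Start: joints at [64.343, 18.312, 89.639, -0, 72.044, -1.146], TCP at [238.555, 523.198, 204.376] pointing down, gripper open.
Joint ranges: [-177.97, 177.97], [-48.28, 115.42], [12.27, 149.76], [-77.06, 257.06], [2.81, 150.46], [-146.56, 146.56]. Speed limits (degrees/s): [147.25, 147.25, 180, 180, 180, 180].

## Interface

Orientations are given as [roll, pitch, yaw] about the fixed x, y, z axes, in that order (R = Rz(yaw) Ry(pitch) Rx(roll)).
In Python, from workcell import env, cams gives the robot as it stands.
- The arm moves only by the tool arm_command, never from a script. Its argument "deltas" is a list of rows, each a list of 3 entries, a list of its own where there are three numbers: the opening, from 0 (shut) to 1 (fully open), then the shift along the world's x, y, z in mm, then the turn about the world's z in rad. A call has 1 to 20 rows; each row is the pose to reach, as a shift and turn from the pose commanded when the call began; what a row does not reach only later rows make up. A row lasts 1/10 s, in which the tool goes at most 50 mm and 8.59 degrees, less where a joint would pass 70% of its speed; a pose out of reach is approached as far as the arm can. A call with a gripper value outside its range is refused whole. The fingers move at their own pace and stop on an object; "grip_force" is the grip in N (left out, the last holds). Time passes only in rows, so rows that repeat a pose let the fingers close. It gives the time, the measured TCP pose, the force and the opening at its end, in the units of the state.
- env.state(): the state, without advancing time (a new reading comes with each control period).
- cams.grab_frame(name): name is "scene" or "top" or "wrist"; returns a dict with "img" (384x512x3 uint8, red, green, blue), "K" (3x3 intrinsics, pixels), "rvec" (rotation vector, rad) and "tvec" (3), from world to camera coordinates, as OpenCV has them. Camera axes: x right, y down, z forward; pixel columns grow to the right and rows downward; lengths in mm; the calibration is good to about 2 mm. A picture is of the moment at which its call begins. There is no depth.
- env.job_done(): hands the job in, once; it reports no verdict.
Trained networks look in a picture, given as the dict that the camera call returned (one of the last four; its "shot" number tells which), for a name from the list of things; names that differ only in an ending like _2 or _b are one class to them, and where a whole thing is asked for, a point or a joint stands for the part that bears it (a point fixed in the world has none). Each returns a list of dicts, best first, with "conf" (0 to 1); they miss things now and then, are a little off and sometimes report something else, mostly with a low value. They report only what shows in the picture. A call takes as long as a camera call. They do not tell look-alikes from the thing itself.
- cams.silhouettes(picture, name): "region" (384x512 bool, what is visible of it) and "centre" ([column, row] in pixels, amid what is visible of it).
The state is a dict: "time_s": time; "qpos": joint angles; "qvel": joint speeds; "effort": joint torques, N m; "ee_pos": TCP position; "ee_rot": TCP orientation; "force": force on the tool from outside, world axes, zero at the start; "torque": the same for the moment, N m; "gripper_width": finger opening in mm.
Only numpy, scipy, OpenCV 4.12 (cv2) and the standard library are available. Lean on these libraries where they do the work, as an engineer would, in place of code of your own. Each camera call takes 0.05 s, during which the arm holds its last target.

## Task

Hang every bronze casting standing on the mat by its carrier hook on the right, unheated half of the drying stand's rail, and let go of it there; only when all of them hang there, slide them along the rail so that all hang over the heater between the two black bands, and let go. Then start the dryer: press the left small key, the right small key and the big key right down, one after the other, never two at once and never the middle small key. Leave the castings hanging still between the bands and leave the tin, the wrench and the wooden block alone.

Things in the scene. Friction and masses are not known exactly. Their poses are not given: they have to be found in the camera images.
- bird: small bronze bird on a flat plinth 60 (x) by 50 (y) by 10 mm, 68 mm tall, stands on the mat, 0.2 to 0.4 kg; absent in some runs. Fixed on top: a steel carrier hook, open to the body's +x, with a grip tab at the very top, centred: 10 mm thick (x), 20 mm wide (y), z 130 to 170 mm. Origin: centre of the underside, z up
- bird_hook (a point): top of the inverted-V notch under the bird's crown, 124 mm above its underside: lies on top of the rail when hung. Seen from here in mm: crown x -20 to 20, up to z 6; notch cheeks to x +-11, z -6; upright x -20 to -14; tip x 14 to 20, reaching down to z -14; foot bar on the casting, top at z -50; so the rail enters from +x between z -14 and -50. Bars 14 wide (y). Tab z 6 to 46
- acorn: small bronze acorn on a flat plinth 60 (x) by 50 (y) by 10 mm, 60 mm tall, stands on the mat, 0.2 to 0.4 kg; absent in some runs. Fixed on top: a steel carrier hook, open to the body's +x, with a grip tab at the very top, centred: 10 mm thick (x), 20 mm wide (y), z 122 to 162 mm. Origin: centre of the underside, z up
- acorn_hook (a point): top of the inverted-V notch under the acorn's crown, 116 mm above its underside: lies on top of the rail when hung. Seen from here in mm: crown x -20 to 20, up to z 6; notch cheeks to x +-11, z -6; upright x -20 to -14; tip x 14 to 20, reaching down to z -14; foot bar on the casting, top at z -50; so the rail enters from +x between z -14 and -50. Bars 14 wide (y). Tab z 6 to 46
- bell: small bronze bell on a flat plinth 60 (x) by 50 (y) by 10 mm, 60 mm tall, stands on the mat, 0.2 to 0.4 kg; absent in some runs. Fixed on top: a steel carrier hook, open to the body's +x, with a grip tab at the very top, centred: 10 mm thick (x), 20 mm wide (y), z 122 to 162 mm. Origin: centre of the underside, z up
- bell_hook (a point): top of the inverted-V notch under the bell's crown, 116 mm above its underside: lies on top of the rail when hung. Seen from here in mm: crown x -20 to 20, up to z 6; notch cheeks to x +-11, z -6; upright x -20 to -14; tip x 14 to 20, reaching down to z -14; foot bar on the casting, top at z -50; so the rail enters from +x between z -14 and -50. Bars 14 wide (y). Tab z 6 to 46
- turtle: small bronze turtle on a flat plinth 60 (x) by 50 (y) by 10 mm, 54 mm tall, stands on the mat, 0.2 to 0.4 kg; absent in some runs. Fixed on top: a steel carrier hook, open to the body's +x, with a grip tab at the very top, centred: 10 mm thick (x), 20 mm wide (y), z 116 to 156 mm. Origin: centre of the underside, z up
- turtle_hook (a point): top of the inverted-V notch under the turtle's crown, 110 mm above its underside: lies on top of the rail when hung. Seen from here in mm: crown x -20 to 20, up to z 6; notch cheeks to x +-11, z -6; upright x -20 to -14; tip x 14 to 20, reaching down to z -14; foot bar on the casting, top at z -50; so the rail enters from +x between z -14 and -50. Bars 14 wide (y). Tab z 6 to 46
- dryer: fixed drying stand, origin on the bench under the middle of its rail, y along the rail (+y is left seen from the robot), a little turned. Steel rail 12 mm thick, axis 215 mm above the bench, between two posts (227 mm high) at y -282 and +282 mm. Under its left half (y 0 to 275) lies the grey heater box, 120 mm deep in x, 50 high, slatted top; under the right half a drip tray 100 mm deep, 8 high
- rail_mid (a point): point on the rail's axis in the middle of its length, at the first black band (10 mm wide) that marks the end of the loading half; axes as dryer
- far_band (a point): point on the rail's axis at the second black band, 250 mm to the left (+y) of the first; the heated section of the rail lies between the two bands
- panel: fixed grey control box, 140 (x) by 190 (y) by 36 mm high, origin centre of its underside. On top: a far row (x +35 mm) of three equal small round spring keys, 22 mm across, 60 mm apart along y (left = +y), and nearer the robot (x -32 mm, y 0) one big round key, 38 mm across
- key_left (a joint): travel of the left small key of the far row: 0 released, 0.006 m fully down (about 4 N); it springs back
- key_left_top (a point): centre of the top face of the left small key of the far row; it is pressed straight down
- key_middle (a joint): travel of the middle small key of the far row (not used in this job): 0 released, 0.006 m fully down (about 4 N); it springs back
- key_middle_top (a point): centre of the top face of the middle small key of the far row (not used in this job); it is pressed straight down
- key_right (a joint): travel of the right small key of the far row: 0 released, 0.006 m fully down (about 4 N); it springs back
- key_right_top (a point): centre of the top face of the right small key of the far row; it is pressed straight down
- key_big (a joint): travel of the big round start key: 0 released, 0.006 m fully down (about 4 N); it springs back
- key_big_top (a point): centre of the top face of the big round start key; it is pressed straight down
- mat: fixed grey felt mat on the bench, 170 (x) by 440 (y) by 6 mm thick, origin centre of its underside; the castings stand on it
- wax_tin: closed aluminium tin, 64 mm across, 60 mm high, origin centre of its underside; a bystander, to be left alone
- wrench: steel wrench, 180 mm long, lying flat; a bystander, to be left alone
- wood_block: pale wooden block, 90 by 45 by 35 mm, origin centre of its underside; a bystander, to be left alone
Mind the look-alikes: they are no part of the job. Leave any blue, purple or red look-alike of the acorn alone.

How it is judged:
By the outcome, as a careful person would: the job done as asked, in the order asked, and still so for the second after the job is handed in, with the robot touching nothing.
Of bird, acorn, bell, turtle only 3 to 4 are there at a start; the rules pass over those that are not, and their reading is None.
At some moment in a run one of bird, acorn, bell, turtle may be knocked a few centimetres aside while the robot is not near it.
It also fails if it takes over 210 s, if anything falls off the work surface, if the arm or the gripper's body presses on something with over 40 N, if the wrist force passes 120 N, or if a joint passes its speed limit or range.

## Working session

There is one attempt and no reset: what is moved stays moved. The work goes in short steps, Python scripts to look and compute and a tool call to move; the robot and the scene stay as the last step left them, time stands still between calls to the robot, and variables do not carry over. Pictures are saved under pics/ and viewed, and the job is handed in when it is done.

Besides the shell and the picture viewer there is one more tool, called after "Call:" as name([rows], argument=value, ...), one row to a line, values as JSON. arm_command: Moves the arm, as the interface text tells. Its arguments: {"type":"object","properties":{"deltas":{"type":"array","items":{"type":"array"}},"grip_force":{"type":"number"}},"required":["deltas"]}

```bash
ls; mkdir -p pics; cat > h.py <<'E'
import numpy as np,cv2
from workcell import env,cams
def save(p,n,crop=None,s=1):
    im=p["img"][:,:,::-1]
    if crop: x0,y0,x1,y1=crop; im=im[y0:y1,x0:x1]
    if s!=1: im=cv2.resize(im,None,fx=s,fy=s,interpolation=cv2.INTER_CUBIC)
    cv2.imwrite("pics/"+n,im)
def proj(p,X):
    return cv2.projectPoints(np.array(X,float).reshape(-1,3),np.array(p["rvec"],float),np.array(p["tvec"],float),np.array(p["K"],float),None)[0].reshape(-1,2)
def ray(p,uv):
    R=cv2.Rodrigues(np.array(p["rvec"],float))[0]; t=np.array(p["tvec"],float).ravel()
    d=R.T@np.linalg.inv(p["K"])@np.array([uv[0],uv[1],1.]); return -R.T@t,d
def onz(p,uv,z):
    c,d=ray(p,uv); return c+d*(z-c[2])/d[2]
E
python3 - <<'E'
from h import *
print(env.state(), env.tip_reach)
for n in ["scene","top","wrist"]:
    p=cams.grab_frame(n); save(p,n+"0.png",s=1.5)
    c,d=ray(p,(256,192)); print(n,c,d)
E
```

```text
pics
{'time_s': 0.0, 'qpos': array([ 6.43428095e+01,  1.83508769e+01,  8.97078526e+01, -3.97062235e-04,
        7.20439668e+01, -1.14464739e+00]), 'qvel': array([-0.07336993, -0.04195224, -0.03527534,  0.16166671, -0.03425055,
        0.10822807]), 'effort': array([ 2.55038203e-04, -4.12472391e+01, -2.31976390e+01,  7.28575420e-02,
        4.57250699e-02, -1.21159251e-04]), 'ee_pos': array([238.3200837 , 522.6953906 , 203.51816471]), 'ee_rot': array([ -90.9340339 ,   89.89730302, -115.44645428]), 'force': array([0.02882004, 0.06732035, 0.47113305]), 'torque': array([0.01381687, 0.00467983, 0.07194817]), 'gripper_width': 91.25927005923133} 11.0
scene [1420.00367202 -184.88259225 1208.15298053] [-0.67710334  0.11541914 -0.72681726]
top [ 226.02764811  -25.58048523 1347.43605801] [ 1.87799906e-01 -5.13499729e-04 -9.82220544e-01]
wrist [167.43262287 555.73037486 383.94081397] [ 0.26006365 -0.12055329 -0.95807786]
```

View pics/scene0.png

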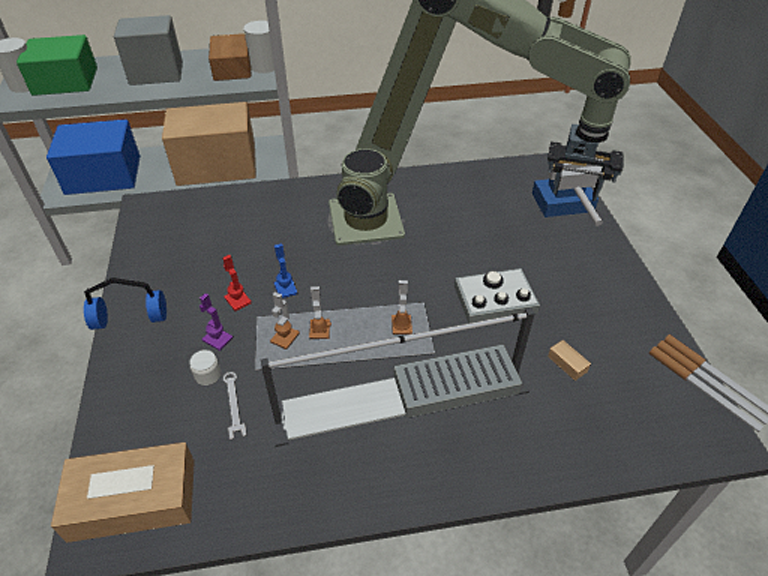

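View pics/top0.png

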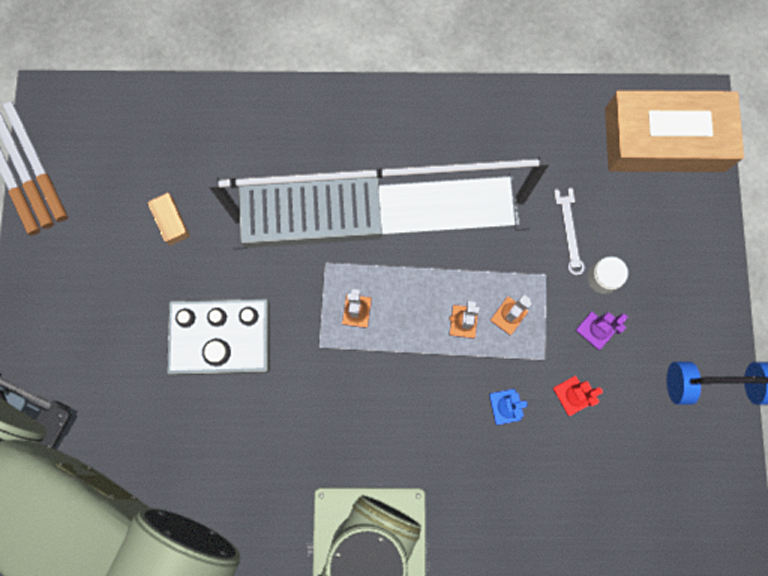

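View pics/wrist0.png

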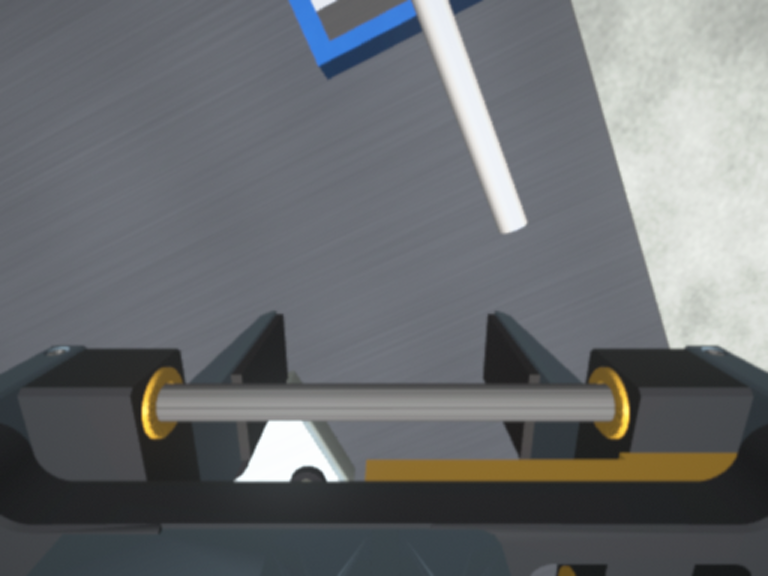

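```bash
python3 - <<'E'
from h import *
p=cams.grab_frame("top"); save(p,"t1.png",(210,170,370,240),5)
q=cams.grab_frame("scene"); save(q,"s1.png",(160,180,300,250),5)
for n in ["bird","acorn","bell","turtle"]:
    for P,m in ((p,"top"),(q,"scene")):
        for d in cams.silhouettes(P,n): print(n,m,round(d["conf"],2),np.round(d["centre"],1),d["region"].sum(), np.round(onz(P,d["centre"],40)))
E
```

```text
bird top 0.2 [142.4 230.4] 146 [363. 295.  40.]
acorn top 0.98 [341.5 208.3] 397 [ 430. -271.   40.]
acorn top 0.86 [335. 271.] 456 [ 253. -248.   40.]
acorn top 0.71 [399.6 218.4] 496 [ 402. -436.   40.]
acorn top 0.68 [384.4 264.8] 478 [ 271. -387.   40.]
acorn scene 0.81 [156.  196.7] 288 [ 293. -389.   40.]
acorn scene 0.71 [190.3 217.6] 370 [ 421. -263.   40.]
acorn scene 0.71 [187.5 184.9] 256 [ 248. -265.   40.]
acorn scene 0.69 [142.4 221.2] 249 [ 410. -439.   40.]
acorn scene 0.34 [267.7 213.2] 277 [447.  26.  40.]
bell top 0.8 [233.7 206.9] 357 [432.  37.  40.]
bell scene 0.66 [267.2 210.3] 263 [433.  27.  40.]
bell scene 0.52 [329.3 183.3] 57 [332. 300.  40.]
turtle top 0.72 [308.2 213.4] 369 [ 415. -176.   40.]
turtle scene 0.63 [211.7 216.4] 263 [ 429. -184.   40.]
turtle scene 0.21 [187.3 219.9] 398 [ 431. -275.   40.]
```

View pics/t1.png

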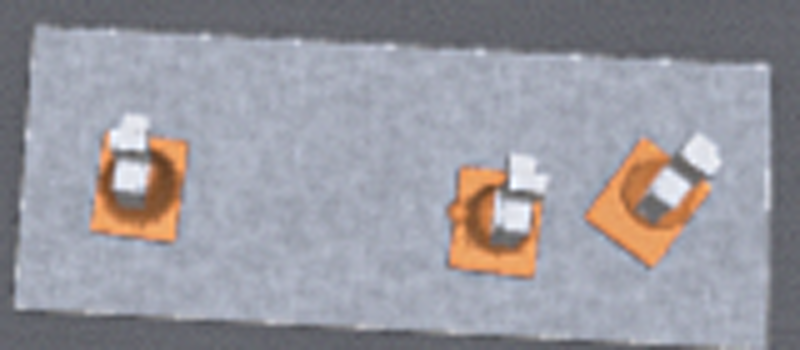

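View pics/s1.png

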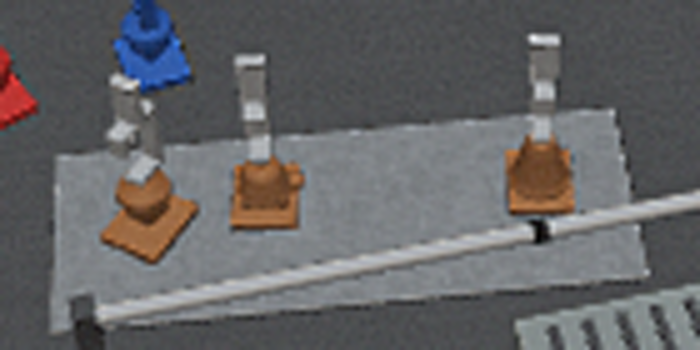

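```bash
cat >> h.py <<'E'
from scipy.spatial.transform import Rotation as Ro
from scipy.optimize import least_squares
def tool():
    s=env.state(); R=Ro.from_euler('xyz',s["ee_rot"],degrees=True).as_matrix(); return s,R
HK=dict(bird=124,acorn=116,bell=116,turtle=110)
def box(x0,x1,y0,y1,z0,z1):
    v=np.array([[x,y,z] for x in(x0,x1) for y in(y0,y1) for z in(z0,z1)],float)
    e=[(i,j) for i in range(8) for j in range(i+1,8) if bin(i^j).count("1")==1]; return v,e
def boxes(n):
    h=HK[n]
    return [box(-30,30,-25,25,0,10),box(-20,-14,-7,7,h-56,h+6),box(-20,20,-7,7,h-6,h+6),box(14,20,-7,7,h-14,h),box(-5,5,-10,10,h+6,h+46),box(-20,20,-7,7,h-56,h-50)]
def T(X,x,y,yaw,z=6):
    a=np.radians(yaw);c,s=np.cos(a),np.sin(a); return X@np.array([[c,-s,0],[s,c,0],[0,0,1]]).T+[x,y,z]
def overlay(P,items,name,crop,s=6):
    x0,y0,x1,y1=crop; im=cv2.resize(np.ascontiguousarray(P["img"][y0:y1,x0:x1,::-1]),None,fx=s,fy=s,interpolation=cv2.INTER_CUBIC)
    for n,x,y,yaw,z in items:
        for i,(v,e) in enumerate(boxes(n)):
            u=((proj(P,T(v,x,y,yaw,z))-[x0,y0]+.5)*s-.5).astype(int)
            for a,b in e: cv2.line(im,tuple(map(int,u[a])),tuple(map(int,u[b])),[(0,255,0),(255,0,0),(255,0,255),(0,255,255),(0,0,255),(255,255,0)][i],1)
    cv2.imwrite("pics/"+name,im)
E
python3 - <<'E'
from h import *
s,R=tool(); print("tool axes cols\n",R.round(2))
p=cams.grab_frame("top");q=cams.grab_frame("scene")
cr=dict(bell=[(103,132),(188,142),(176,241),(92,232)],turtle=[(460,168),(545,178),(534,277),(449,267)],acorn=[(640,138),(712,185),(650,268),(587,215)])
it=[]
for n,c in cr.items():
    W=np.array([onz(p,(210+(u+.5)/5-.5,170+(v+.5)/5-.5),16)[:2] for u,v in c])
    m=W.mean(0); d=(W[0]+W[1]-W[2]-W[3]) 
    if n=="acorn": d=(W[0]+W[1]-W[2]-W[3])
    yaw=np.degrees(np.arctan2(d[1],d[0])); print(n,m.round(1),round(yaw,1),np.linalg.norm(W-np.roll(W,1,0),axis=1).round(0))
    it.append((n,m[0],m[1],yaw,6))
overlay(p,it,"ot.png",(220,175,360,235),5); overlay(q,it,"os.png",(170,180,290,240),6)
# rail
for nm,a,z in (("far",(234,183),221),("mid",(380,173),221)):
    print(nm,onz(p,((a[0]+.5)/1.5-.5,(a[1]+.5)/1.5-.5),z))
save(p,"rt.png",(135,95,375,165),3.3); save(q,"rs.png",(165,195,365,300),4)
E
```

```text
tool axes cols
 [[ 0.    0.41  0.91]
 [ 0.    0.91 -0.41]
 [-1.    0.    0.  ]]
bell [436.   27.3] -5.8 [59. 50. 59. 49.]
turtle [ 416.2 -180.8] -7.2 [59. 50. 59. 49.]
acorn [ 429.  -268.6] -36.3 [56. 50. 62. 47.]
far [622.22176888 230.48092048 221.        ]
mid [641.68339915 -17.80277279 221.        ]
```

View pics/ot.png

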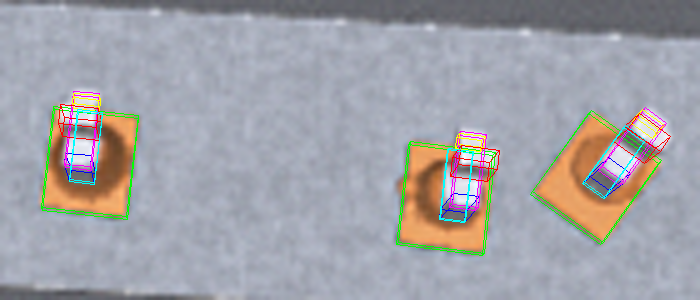

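View pics/os.png

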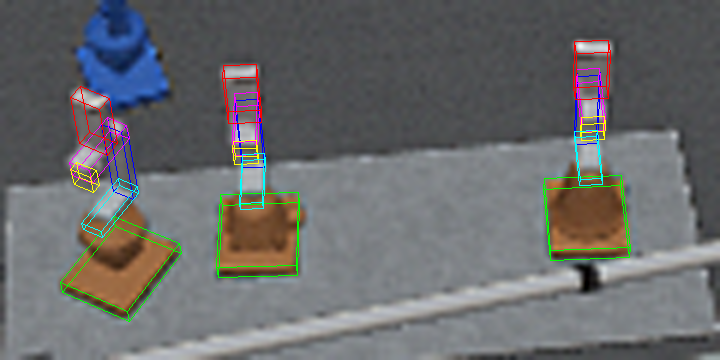

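View pics/rt.png

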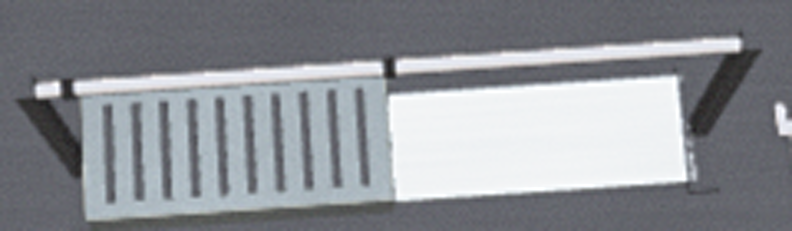

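View pics/rs.png

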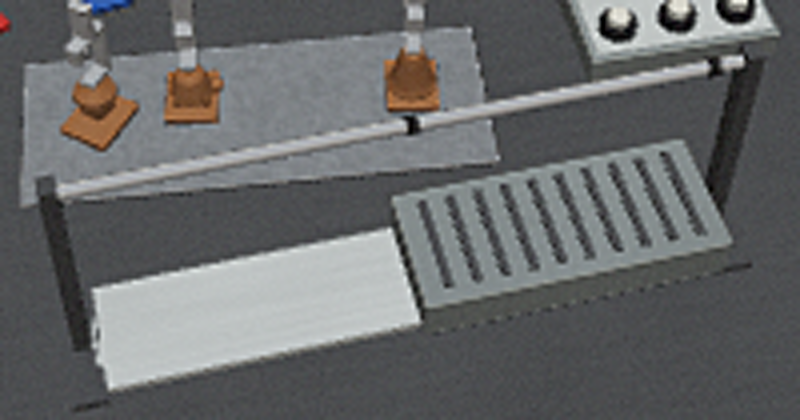

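```bash
cat >> h.py <<'E'
def tri(obs):
    A=np.zeros((3,3));b=np.zeros(3)
    for P,uv in obs:
        c,d=ray(P,uv); d=d/np.linalg.norm(d); M=np.eye(3)-np.outer(d,d); A+=M;b+=M@c
    X=np.linalg.solve(A,b); return X,[ (proj(P,X)[0]-uv).round(2) for P,uv in obs]
E
python3 - <<'E'
from h import *
p=cams.grab_frame("top");q=cams.grab_frame("scene")
f=lambda uv,s,o:((uv[0]+.5)/s-.5+o[0],(uv[1]+.5)/s-.5+o[1])
for n,a,b in (("far",(67,88),(714,67)),("mid",(390,67),(412,125)),("rend",(741,45),(62,190))):
    u=f(a,3.3,(135,95)); v=f(b,4,(165,195))
    print(n,tri([(p,u),(q,v)]), onz(p,u,217).round(1), onz(q,v,217).round(1))
d=[]
for n in ["rail_mid","far_band","panel","key_left_top","key_right_top","key_middle_top","key_big_top"]:
    for P,m in ((p,"top"),(q,"scene")):
        for r in cams.silhouettes(P,n)[:4]: print(n,m,round(r["conf"],2),np.round(r["centre"],1))
save(p,"pt.png",(105,190,190,260),8); save(q,"ps.png",(295,170,365,220),8)
E
```

```text
far (array([625.48516049, 234.24873017, 215.81220664]), [array([-0.11, -0.03]), array([-0.08,  0.01])]) [625.  233.7 217. ] [626.4 234.  217. ]
mid (array([644.32115262, -16.22995442, 215.69010651]), [array([-0.26, -0.04]), array([-0.22,  0.01])]) [643.7 -16.9 217. ] [645.4 -15.8 217. ]
rend (array([ 663.55139566, -288.85223415,  217.2113758 ]), [array([-0.86, -0.04]), array([-0.73, -0.05])]) [ 663.5 -291.1  217. ] [ 663.9 -286.7  217. ]
rail_mid top 0.89 [245.1 135. ]
rail_mid scene 0.89 [268.2 261.6]
rail_mid scene 0.38 [229.9 223.3]
far_band top 0.74 [121.5 208.2]
far_band top 0.72 [244.1 140.2]
panel top 0.82 [147.5 221.6]
panel top 0.24 [309.1 212.1]
panel scene 0.55 [328.3 199.9]
panel scene 0.24 [211.4 215.1]
key_left_top top 0.61 [112.6 141. ]
key_left_top top 0.54 [116.9 211.4]
key_right_top top 0.7 [144.2 210.8]
key_right_top top 0.49 [163.8 208.8]
key_middle_top top 0.54 [142.  213.1]
key_big_top top 0.65 [142.7 233. ]
key_big_top scene 0.65 [330.1 183.9]
```

View pics/pt.png

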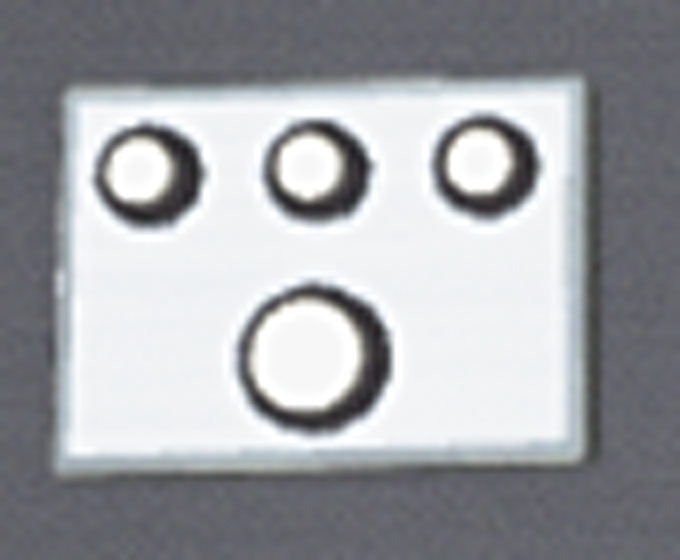

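View pics/ps.png

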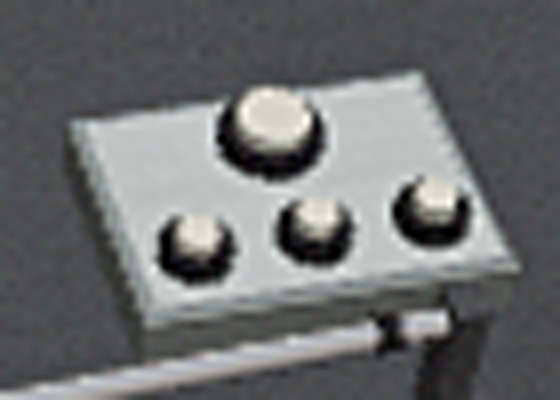

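Call:
arm_command([
  [0.5,[40,-100,10],-0.25],
  [0.5,[80,-200,20],-0.5],
  [0.5,[120,-300,20],-0.75],
  [0.5,[150,-370,20],-0.95],
  [0.5,[175,-440,20],-1.1],
  [0.5,[190,-480,20],-1.2],
  [0.5,[197,-496,20],-1.248],
  [0.5,[197,-496,20],-1.248],
  [0.5,[197,-496,20],-1.248],
  [0.5,[197,-496,20],-1.248],
  [0.5,[197,-496,20],-1.248],
  [0.5,[197,-496,20],-1.248],
  [0.5,[197,-496,20],-1.248],
  [0.5,[197,-496,20],-1.248],
  [0.5,[197,-496,20],-1.248],
  [0.5,[197,-496,20],-1.248],
])

```text
time_s: 3.15
ee_pos: [435.2, 28.2, 224.4]
ee_rot: [134.7, 90.0, 38.8]
force: [-0.6, -0.3, -0.6]
gripper_width: 45.3
```

```bash
python3 - <<'E'
from h import *
s,R=tool(); print(s["time_s"],s["ee_pos"],s["force"],np.degrees(np.arctan2(R[1,1],R[0,1])),s["qpos"].round(1))
w=cams.grab_frame("wrist");q=cams.grab_frame("scene")
it=[("bell",436,27.3,-5.8,6),("turtle",416.2,-180.8,-7.2,6),("acorn",429,-268.6,-36.3,6)]
overlay(w,it[:1],"w1.png",(0,0,512,384),1.5); overlay(q,it,"os2.png",(170,150,290,240),6)
E
```

```text
3.15 [435.2499606   28.21944086 224.44453845] [-0.57533049 -0.30332892 -0.55742617] -5.900768947347711 [  2.2   4.9 104.2   0.   70.9   8.1]
```

View pics/w1.png

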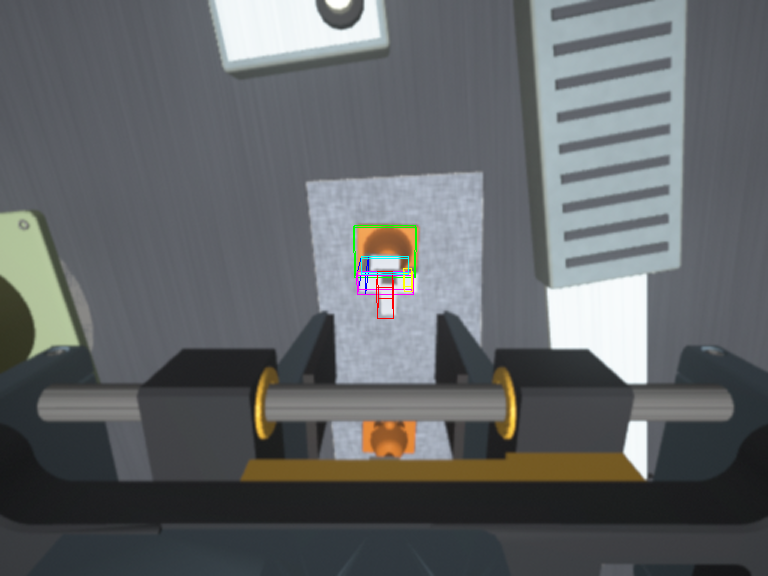

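View pics/os2.png

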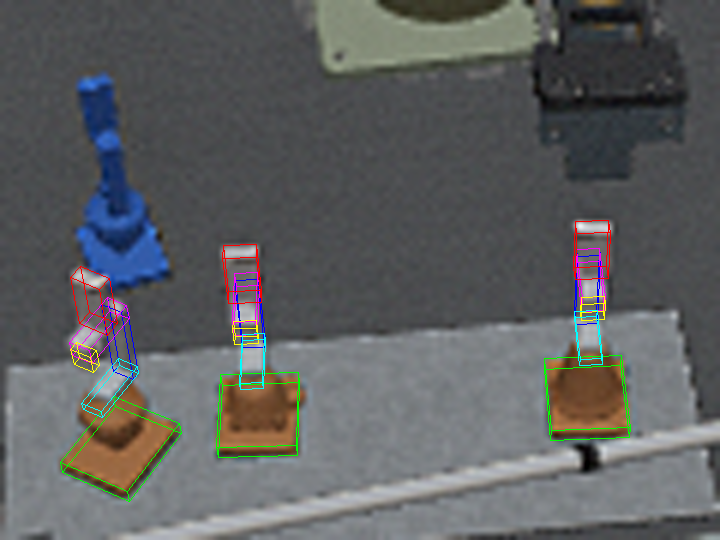

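The picture shows the bell under the gripper at wrist pixel (385,290), with its overlay matching in both views. The castings on the mat are bell, turtle and acorn. The blue, red and purple acorns stand off the mat. Next I descend and grip.

Call:
arm_command([
  [0.5,[0,-1,-20],0],
  [0.5,[0,-1,-40],0],
  [0.5,[0,-1,-60],0],
  [0.5,[0,-1,-72],0],
  [0.5,[0,-1,-80],0],
  [0.5,[0,-1,-80],0],
  [0.5,[0,-1,-80],0],
  [0.3,[0,-1,-80],0],
  [0.0,[0,-1,-80],0],
  [0.0,[0,-1,-80],0],
  [0.0,[0,-1,-80],0],
  [0.0,[0,-1,-80],0],
  [0.0,[0,-1,-80],0],
  [0.0,[0,-1,-80],0],
  [0.0,[0,-1,-80],0],
  [0.0,[0,-1,-80],0],
], grip_force=30)

```text
time_s: 4.85
ee_pos: [435.5, 26.2, 144.4]
ee_rot: [-1.9, 90.0, -97.9]
force: [0.2, 0.2, 0.3]
gripper_width: 9.9
```

Call:
arm_command([
  [0.0,[0,0,20],0],
  [0.0,[0,0,50],0],
  [0.0,[0,0,85],0.0],
  [0.0,[0,-15,110],0.05],
  [0.0,[25,-40,122],0.1],
  [0.0,[60,-65,126],0.15],
  [0.0,[100,-85,126],0.176],
  [0.0,[130,-92,126],0.176],
  [0.0,[150,-92,126],0.176],
  [0.0,[150,-92,126],0.176],
  [0.0,[150,-92,126],0.176],
  [0.0,[150,-92,126],0.176],
  [0.0,[150,-92,126],0.176],
  [0.0,[150,-92,126],0.176],
])

```text
time_s: 6.25
ee_pos: [584.9, -65.6, 270.9]
ee_rot: [74.7, 90.0, -11.3]
force: [0.4, -0.2, -2.6]
gripper_width: 9.6
```

```bash
python3 - <<'E'
from h import *
s,R=tool(); e=s["ee_pos"]; yaw=np.degrees(np.arctan2(R[1,1],R[0,1])); print(s["time_s"],e,s["force"],yaw,s["gripper_width"])
q=cams.grab_frame("scene"); p=cams.grab_frame("top")
it=[("bell",e[0],e[1],yaw,e[2]-22.4-116)]
overlay(q,it,"os3.png",(200,180,330,280),6);overlay(p,it,"ot3.png",(210,110,310,190),7)
E
```

```text
6.25 [584.86248236 -65.62704593 270.8573195 ] [ 0.41104361 -0.23845118 -2.56851001] 4.080812661497941 9.619925706596517
```

View pics/os3.png

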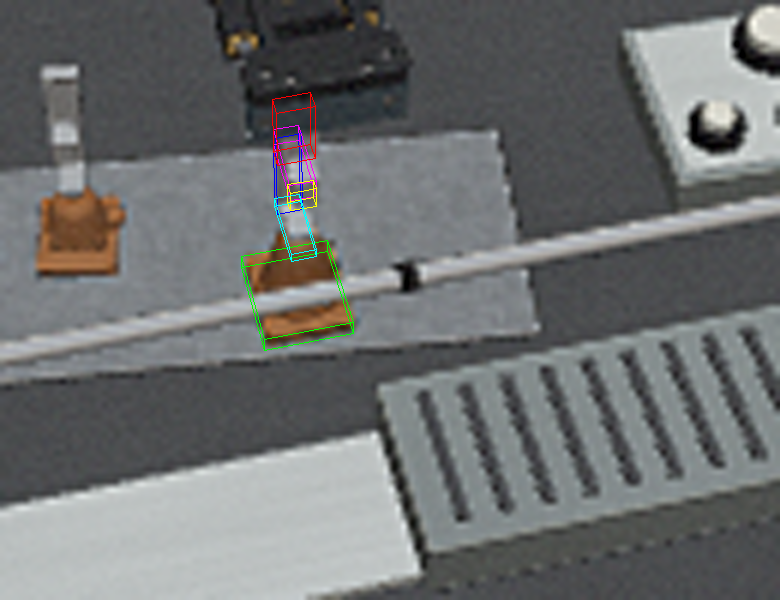

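View pics/ot3.png

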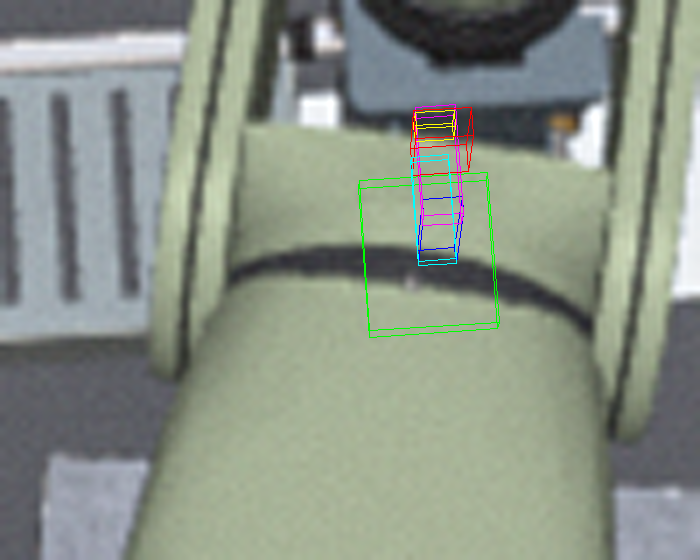

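Call:
arm_command([
  [0.0,[15,0,-1],0],
  [0.0,[30,0,-1],0],
  [0.0,[45,0,-1],0],
  [0.0,[56,0,-1],0],
  [0.0,[63,0,-1],0.003],
  [0.0,[63,0,-1],0.003],
  [0.0,[63,0,-1],0.003],
  [0.0,[63,0,-1],0.003],
  [0.0,[63,0,-1],0.003],
])

```text
time_s: 7.25
ee_pos: [648.1, -65.8, 269.7]
ee_rot: [73.9, 90.0, -11.9]
force: [-0.2, 0.3, -2.1]
gripper_width: 9.8
```

```bash
python3 - <<'E'
from h import *
s,R=tool(); e=s["ee_pos"]; yaw=np.degrees(np.arctan2(R[1,1],R[0,1])); print(s["time_s"],e,s["force"],yaw,s["gripper_width"])
q=cams.grab_frame("scene"); p=cams.grab_frame("top")
save(q,"os4.png",(200,180,330,280),6);overlay(p,[],"ot4.png",(210,80,330,180),6)
E
```

```text
7.25 [648.12026929 -65.7942878  269.67338621] [-0.24947429  0.28390226 -2.12154506] 4.237854250602587 9.76432814101405
```

View pics/os4.png

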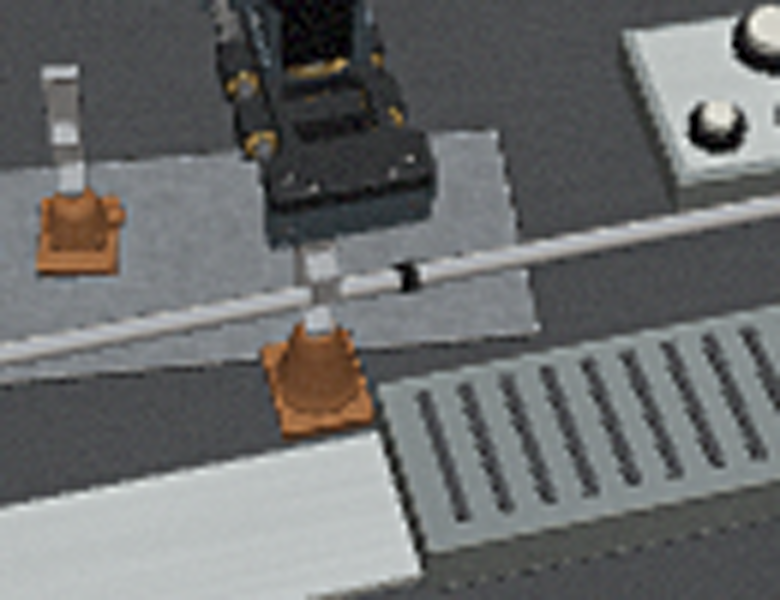

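The hook tip now covers the rail at pixel (325,290) of the crop, so the rail is inside the hook. I lower it next.

Call:
arm_command([
  [0.0,[0,0,-8],0],
  [0.0,[0,0,-16],0],
  [0.0,[0,0,-21],0],
  [0.0,[0,0,-24],0],
  [0.0,[0,0,-25],0],
  [0.0,[0,0,-26],0],
  [0.0,[0,0,-26],0],
  [0.0,[0,0,-26],0],
])

```text
time_s: 8.15
ee_pos: [648.7, -65.8, 243.6]
ee_rot: [77.7, 90.0, -8.0]
force: [0.4, -0.0, -3.6]
gripper_width: 9.4
```

Call:
arm_command([
  [0.0,[0,0,-1],0],
  [0.0,[0,0,-1],0],
  [0.0,[0,0,-2],0],
  [0.0,[0,0,-2],0],
])

```text
time_s: 8.55
ee_pos: [648.8, -65.8, 243.3]
ee_rot: [79.0, 89.9, -6.8]
force: [-1.6, 0.1, 5.6]
gripper_width: 9.5
```

```bash
python3 - <<'E'
from h import *
s,R=tool(); e=s["ee_pos"]; print(s["time_s"],e,s["force"],s["torque"],s["gripper_width"])
q=cams.grab_frame("scene")
overlay(q,[("bell",e[0],e[1],4.3,e[2]-22.4-116)],"os5.png",(210,190,310,280),7)
E
```

```text
8.55 [648.78544926 -65.82058566 243.2918151 ] [-1.56405222  0.08436198  5.5866422 ] [0.01882823 0.47720141 0.01266309] 9.46965078642626
```

View pics/os5.png

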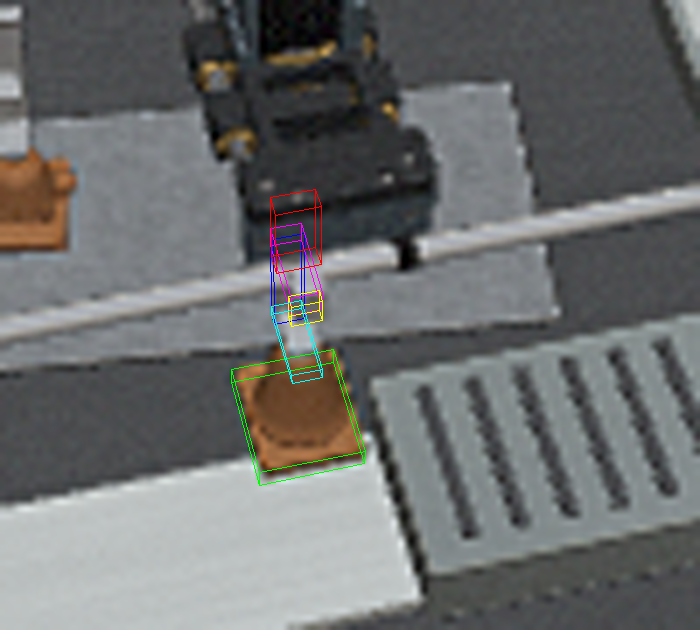

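Call:
arm_command([
  [0.2,[0,0,1],0],
  [0.4,[0,0,1],0],
  [0.4,[0,0,1],0],
  [0.4,[0,0,1],0],
  [0.4,[0,0,6],0],
  [0.4,[0,0,16],0],
  [0.4,[0,0,36],0],
  [0.5,[0,0,60],0],
  [0.5,[-20,-10,70],-0.02],
  [0.5,[-60,-30,70],-0.06],
  [0.5,[-100,-50,70],-0.1],
  [0.5,[-140,-70,60],-0.15],
  [0.5,[-180,-90,40],-0.2],
  [0.5,[-215,-110,20],-0.2],
  [0.5,[-232,-115,0],-0.2],
  [0.5,[-232,-115,-20],-0.2],
  [0.5,[-232,-115,-20],-0.2],
  [0.5,[-232,-115,-20],-0.2],
  [0.5,[-232,-115,-20],-0.2],
  [0.5,[-232,-115,-20],-0.2],
])

```text
time_s: 10.6
ee_pos: [417.6, -180.9, 222.5]
ee_rot: [73.3, 89.9, -23.8]
force: [-0.3, -0.5, 0.8]
gripper_width: 45.8
```

```bash
cat > look.py <<'E'
from h import *
import sys
RM=np.array([644.3,-16.2]);U=np.array([-0.0749,0.9972])
def st():
    s,R=tool(); print("t",s["time_s"],"tcp",s["ee_pos"].round(1),"F",s["force"].round(1),"yaw",np.degrees(np.arctan2(R[1,1],R[0,1])).round(1),"w",round(s["gripper_width"],1)); return s
def hung(n,sp,yaw=4.3):
    x,y=RM+U*sp; return (n,x,y,yaw,221-HK[n])
E
python3 - <<'E'
from look import *
st()
it=[hung("bell",-50),("turtle",416.2,-180.8,-7.2,6),("acorn",429,-268.6,-36.3,6)]
q=cams.grab_frame("scene");w=cams.grab_frame("wrist")
overlay(q,it,"os6.png",(165,170,295,270),6)
overlay(w,it,"ow6.png",(0,0,512,384),1.5)
E
```

```text
t 10.6 tcp [ 417.6 -180.9  222.5] F [-0.3 -0.5  0.8] yaw -7.2 w 45.8
```

View pics/os6.png

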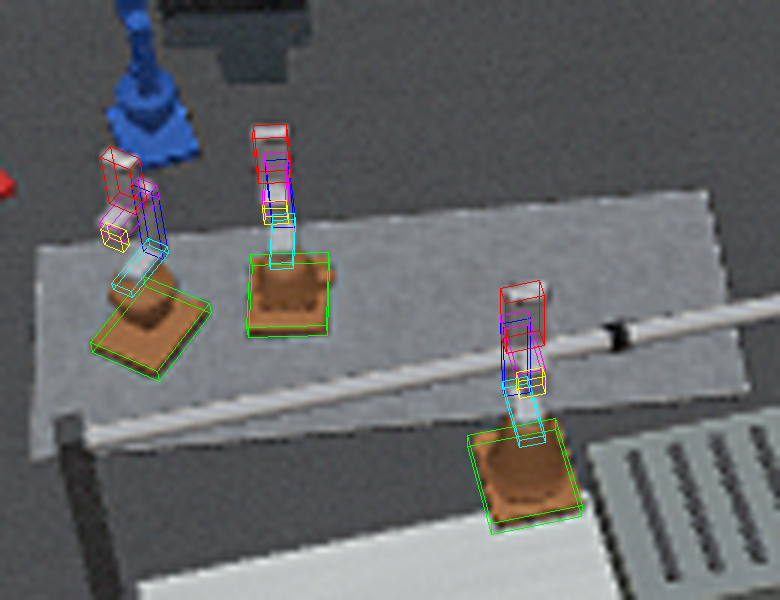

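View pics/ow6.png

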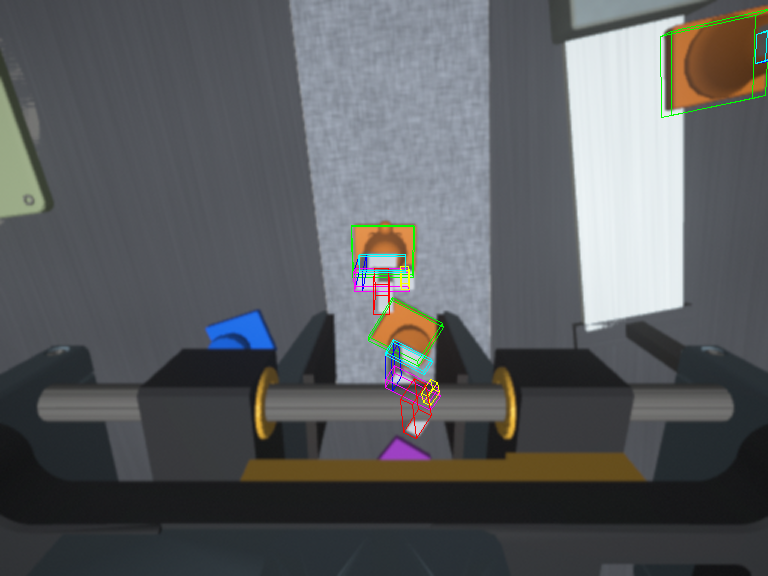

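The bell hangs in place, with its plinth at crop pixel (525,475). The turtle's and acorn's overlays still match. Next I grasp the turtle.

Call:
arm_command([
  [0.5,[-1,0,-20],0],
  [0.5,[-1,0,-40],0],
  [0.5,[-1,0,-60],0],
  [0.5,[-1,0,-76],0],
  [0.5,[-1,0,-84],0],
  [0.5,[-1,0,-84],0],
  [0.5,[-1,0,-84],0],
  [0.3,[-1,0,-84],0],
  [0.0,[-1,0,-84],0],
  [0.0,[-1,0,-84],0],
  [0.0,[-1,0,-84],0],
  [0.0,[-1,0,-84],0],
  [0.0,[-1,0,-84],0],
  [0.0,[-1,0,-84],0],
  [0.0,[-1,0,-84],0],
], grip_force=30)

```text
time_s: 12.2
ee_pos: [415.5, -180.8, 137.4]
ee_rot: [-54.9, 90.0, -152.1]
force: [-0.4, -0.2, -0.4]
gripper_width: 9.9
```

Call:
arm_command([
  [0.0,[0,0,20],0],
  [0.0,[0,0,55],0],
  [0.0,[0,0,90],0.0],
  [0.0,[10,8,115],0.05],
  [0.0,[40,18,128],0.1],
  [0.0,[80,28,131],0.15],
  [0.0,[120,35,131],0.2],
  [0.0,[155,35,131],0.2],
  [0.0,[175,35,131],0.2],
  [0.0,[175,35,131],0.2],
  [0.0,[175,35,131],0.2],
  [0.0,[190,35,131],0.2],
  [0.0,[205,35,131],0.2],
  [0.0,[220,35,131],0.2],
  [0.0,[231,35,131],0.2],
  [0.0,[238,35,131],0.2],
  [0.0,[238,35,131],0.2],
  [0.0,[238,35,131],0.2],
  [0.0,[238,35,131],0.2],
])

```text
time_s: 14.1
ee_pos: [652.9, -145.8, 268.5]
ee_rot: [-95.5, 90.0, 178.8]
force: [-0.2, -0.8, -4.0]
gripper_width: 9.7
```

```bash
python3 - <<'E'
from look import *
st()
q=cams.grab_frame("scene")
save(q,"os7.png",(165,170,295,270),6)
E
```

```text
t 14.1 tcp [ 652.9 -145.8  268.5] F [-0.2 -0.8 -4. ] yaw 4.2 w 9.7
```

View pics/os7.png

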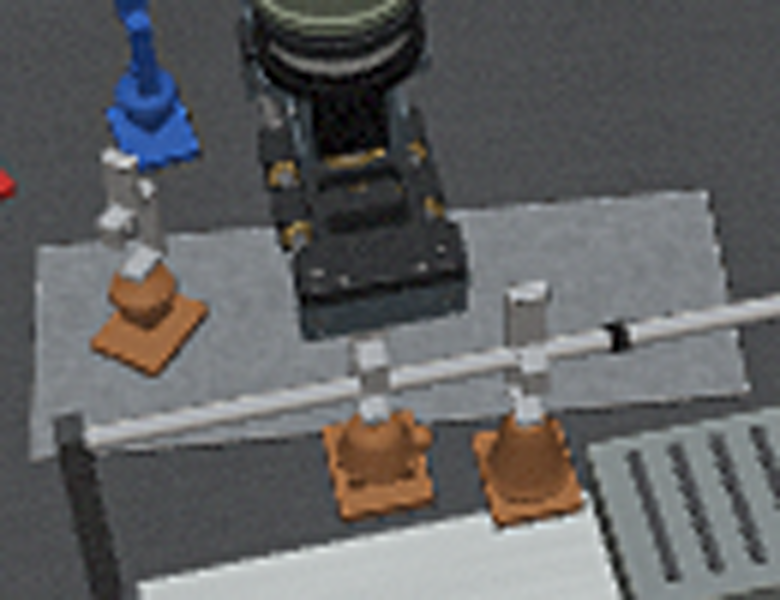

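Call:
arm_command([
  [0.0,[1,0,-8],0],
  [0.0,[1,0,-16],0],
  [0.0,[1,0,-21],0],
  [0.0,[1,0,-24],0],
  [0.0,[1,0,-25],0],
  [0.0,[1,0,-26],0],
  [0.0,[1,0,-26],0],
  [0.0,[1,0,-27],0],
  [0.0,[1,0,-27],0],
])

```text
time_s: 15.05
ee_pos: [654.7, -145.9, 242.3]
ee_rot: [71.5, 89.9, -14.3]
force: [-0.2, -0.0, 0.6]
gripper_width: 9.7
```

Call:
arm_command([
  [0.0,[0,0,-1],0],
  [0.2,[0,0,0],0],
  [0.4,[0,0,0],0],
  [0.4,[0,0,0],0],
  [0.4,[0,0,6],0],
  [0.4,[0,0,16],0],
  [0.4,[0,0,36],0],
  [0.5,[0,0,60],0],
  [0.5,[-20,-10,70],-0.08],
  [0.5,[-60,-30,70],-0.2],
  [0.5,[-100,-50,70],-0.35],
  [0.5,[-140,-70,60],-0.5],
  [0.5,[-180,-90,40],-0.64],
  [0.5,[-210,-110,20],-0.708],
  [0.5,[-226,-123,0],-0.708],
  [0.5,[-226,-123,-18],-0.708],
  [0.5,[-226,-123,-18],-0.708],
  [0.5,[-226,-123,-18],-0.708],
  [0.5,[-226,-123,-18],-0.708],
  [0.5,[-226,-123,-18],-0.708],
])

```text
time_s: 17.05
ee_pos: [429.6, -268.9, 224.5]
ee_rot: [94.1, 89.9, -32.2]
force: [-0.1, 0.6, 0.4]
gripper_width: 45.9
```

```bash
python3 - <<'E'
from look import *
st()
it=[hung("bell",-50),hung("turtle",-130),("acorn",429,-268.6,-36.3,6)]
q=cams.grab_frame("scene");w=cams.grab_frame("wrist")
overlay(q,it,"os8.png",(165,170,295,270),6)
overlay(w,it[2:],"ow8.png",(0,0,512,384),1.5)
E
```

```text
t 17.05 tcp [ 429.6 -268.9  224.5] F [-0.1  0.6  0.4] yaw -36.3 w 45.9
```

View pics/os8.png

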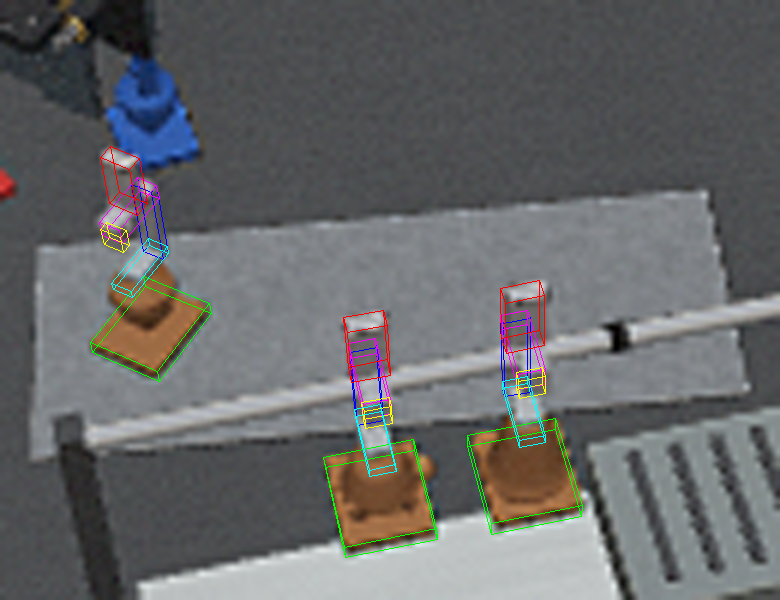

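View pics/ow8.png

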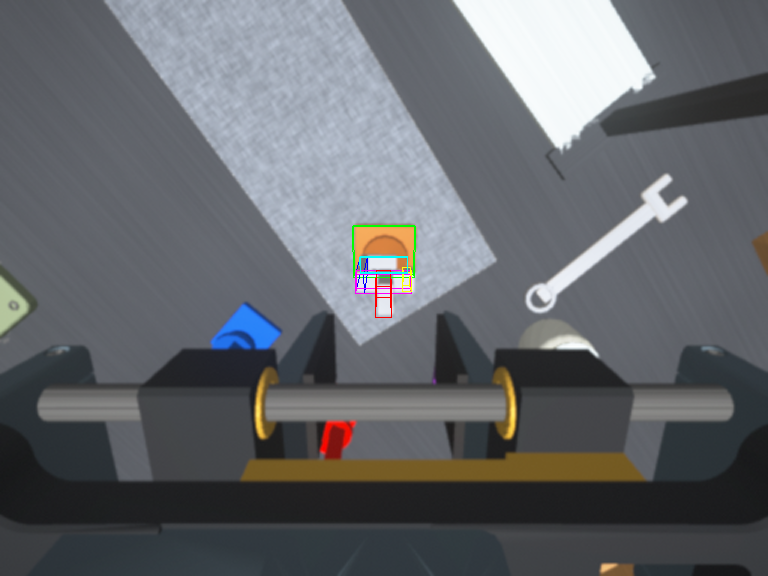

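Turtle and bell hang in place. The bronze acorn is aligned under the jaws at wrist pixel (385,280), on the mat. The blue, red and purple acorns are clear of it. Next I grasp it.

Call:
arm_command([
  [0.5,[0,0,-20],0],
  [0.5,[0,0,-40],0],
  [0.5,[0,0,-60],0],
  [0.5,[0,0,-72],0],
  [0.5,[0,0,-80],0],
  [0.5,[0,0,-80],0],
  [0.5,[0,0,-80],0],
  [0.3,[0,0,-80],0],
  [0.0,[0,0,-80],0],
  [0.0,[0,0,-80],0],
  [0.0,[0,0,-80],0],
  [0.0,[0,0,-80],0],
  [0.0,[0,0,-80],0],
  [0.0,[0,0,-80],0],
  [0.0,[0,0,-80],0],
], grip_force=30)

```text
time_s: 18.65
ee_pos: [428.7, -268.9, 143.5]
ee_rot: [99.7, 90.0, -26.6]
force: [0.1, -0.3, 1.4]
gripper_width: 9.5
```

Call:
arm_command([
  [0.0,[0,0,20],0],
  [0.0,[0,0,55],0],
  [0.0,[0,0,90],0.1],
  [0.0,[10,10,112],0.2],
  [0.0,[30,25,122],0.3],
  [0.0,[60,43,125],0.44],
  [0.0,[95,43,125],0.58],
  [0.0,[130,43,125],0.709],
  [0.0,[155,43,125],0.709],
  [0.0,[165,43,125],0.709],
  [0.0,[165,43,125],0.709],
  [0.0,[165,43,125],0.709],
  [0.0,[180,43,125],0.709],
  [0.0,[195,43,125],0.709],
  [0.0,[210,43,125],0.709],
  [0.0,[223,43,125],0.709],
  [0.0,[231,43,125],0.709],
  [0.0,[231,43,125],0.709],
  [0.0,[231,43,125],0.709],
  [0.0,[231,43,125],0.709],
])

```text
time_s: 20.65
ee_pos: [658.6, -225.9, 268.7]
ee_rot: [-87.5, 90.0, -173.2]
force: [-0.2, -0.2, -2.6]
gripper_width: 9.6
```

```bash
python3 - <<'E'
from look import *
st()
q=cams.grab_frame("scene")
save(q,"os9.png",(165,170,295,270),6)
E
```

```text
t 20.65 tcp [ 658.6 -225.9  268.7] F [-0.2 -0.2 -2.6] yaw 4.3 w 9.6
```

View pics/os9.png

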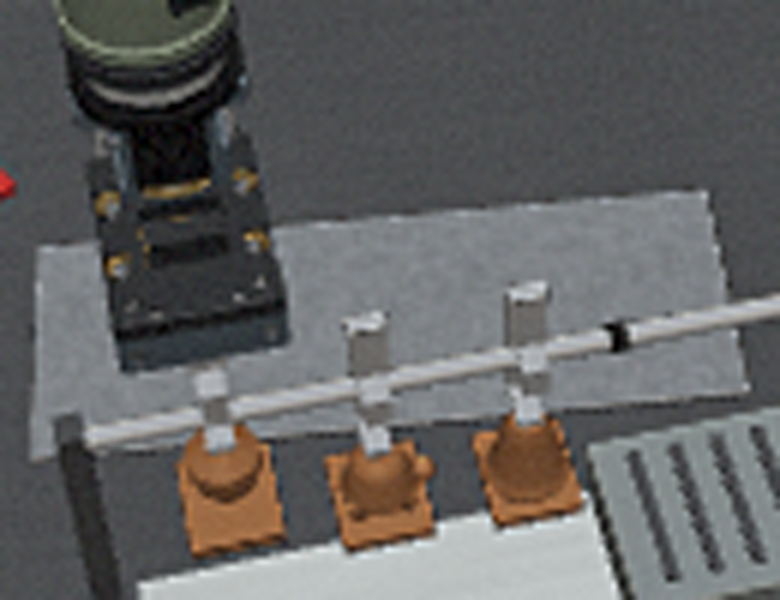

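Call:
arm_command([
  [0.0,[1,0,-8],0],
  [0.0,[1,0,-16],0],
  [0.0,[1,0,-21],0],
  [0.0,[1,0,-24],0],
  [0.0,[1,0,-25],0],
  [0.0,[1,0,-26],0],
  [0.0,[1,0,-26],0],
  [0.0,[1,0,-27],0],
  [0.0,[1,0,-27],0],
])

```text
time_s: 21.6
ee_pos: [660.9, -225.8, 242.4]
ee_rot: [69.3, 89.9, -16.4]
force: [-0.3, 0.9, 0.6]
gripper_width: 9.7
```

Call:
arm_command([
  [0.0,[0,0,-1],0],
  [0.2,[0,0,0],0],
  [0.4,[0,0,0],0],
  [0.4,[0,0,0],0],
  [0.4,[0,0,6],0],
  [0.4,[0,0,16],0],
  [0.4,[0,0,36],0],
  [0.4,[0,0,60],0],
  [0.4,[-20,10,70],0],
  [0.4,[-60,50,75],0],
  [0.4,[-100,90,75],0],
  [0.4,[-110,130,75],0],
  [0.4,[-110,160,75],0],
  [0.4,[-110,160,75],0],
  [0.4,[-110,160,75],0],
  [0.4,[-110,160,75],0],
  [0.4,[-110,160,75],0],
])

```text
time_s: 23.3
ee_pos: [550.9, -67.0, 316.2]
ee_rot: [-24.7, 90.0, -110.4]
force: [0.3, -0.7, 0.5]
gripper_width: 36.6
```

```bash
python3 - <<'E'
from look import *
st()
it=[hung("bell",-50),hung("turtle",-130),hung("acorn",-210)]
q=cams.grab_frame("scene");p=cams.grab_frame("top")
overlay(q,it,"os10.png",(165,170,295,270),6)
save(p,"ot10.png",s=1.5)
E
```

```text
t 23.3 tcp [550.9 -67.  316.2] F [ 0.3 -0.7  0.5] yaw 4.2 w 36.6
```

View pics/os10.png

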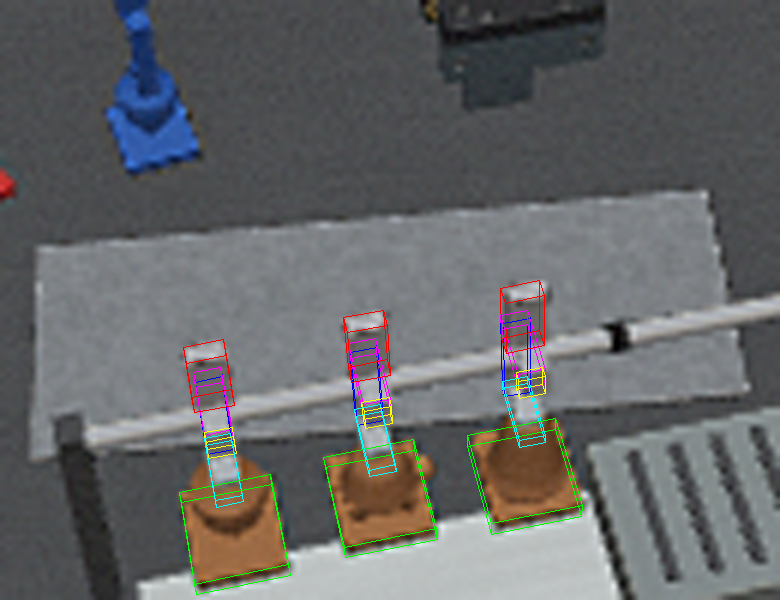

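View pics/ot10.png

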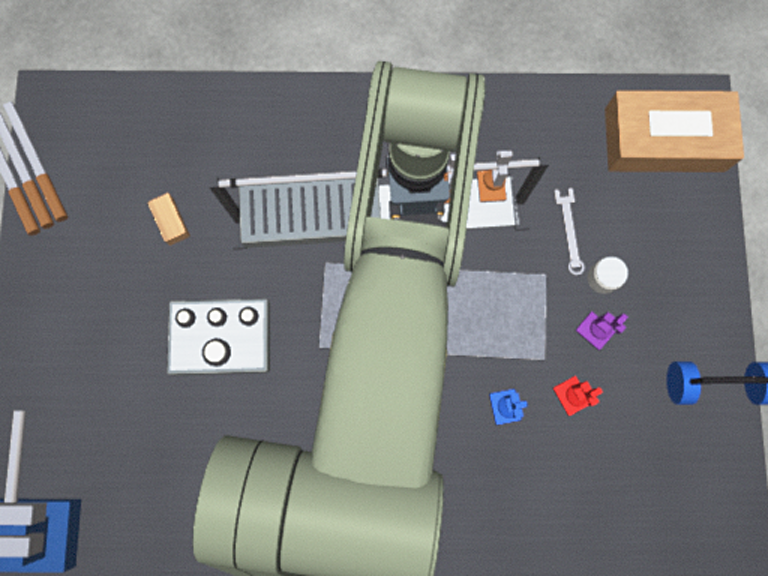

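All three hang on the right half. Now I slide the bell first.

Call:
arm_command([
  [0.4,[40,1,0],0],
  [0.4,[80,1,0],0],
  [0.4,[98,1,0],0],
  [0.4,[98,1,0],0],
  [0.4,[98,1,0],0],
  [0.4,[98,1,-20],0],
  [0.4,[98,1,-40],0],
  [0.4,[98,1,-60],0],
  [0.4,[98,1,-70],0],
  [0.4,[98,1,-73],0],
  [0.4,[98,1,-73],0],
  [0.2,[98,1,-73],0],
  [0.0,[98,1,-73],0],
  [0.0,[98,1,-73],0],
  [0.0,[98,1,-73],0],
  [0.0,[98,1,-73],0],
  [0.0,[98,1,-73],0],
  [0.0,[98,1,-73],0],
], grip_force=20)

```text
time_s: 25.2
ee_pos: [648.7, -64.8, 243.8]
ee_rot: [78.8, 90.0, -7.0]
force: [1.2, -0.0, 2.9]
gripper_width: 10.1
```

Call:
arm_command([
  [0.0,[-0.4,5,0],0],
  [0.0,[-1,14,0],0],
  [0.0,[-2,28,0],0],
  [0.0,[-3,42,0],0],
  [0.0,[-4.2,56,0],0],
  [0.0,[-5.3,70,0],0],
  [0.0,[-6.3,84,0],0],
  [0.0,[-7.4,98,0],0],
  [0.0,[-8.4,112,0],0],
  [0.0,[-9.5,126,0],0],
  [0.0,[-9.5,126,0],0],
])

```text
time_s: 26.3
ee_pos: [638.7, 65.1, 243.7]
ee_rot: [173.2, 89.7, 87.7]
force: [-0.4, 4.1, 4.6]
gripper_width: 9.7
```

Call:
arm_command([
  [0.0,[0,5,0],0],
  [0.0,[-1,14,0],0],
  [0.0,[-2,28,0],0],
  [0.0,[-3,42,0],0],
  [0.0,[-4.2,56,0],0],
  [0.0,[-5.3,70,0],0],
  [0.0,[-6.3,84,0],0],
  [0.0,[-7.4,98,0],0],
  [0.0,[-8.4,110,0],0],
  [0.0,[-9,118,0],0],
  [0.0,[-9.3,122,0],0],
  [0.0,[-9.3,122,0],0],
  [0.0,[-9.3,122,0],0],
])

```text
time_s: 27.6
ee_pos: [629.7, 184.0, 243.3]
ee_rot: [-177.9, 89.9, 96.3]
force: [0.4, -1.1, 3.9]
gripper_width: 9.7
```

```bash
python3 - <<'E'
from look import *
s=st(); print("s",(s["ee_pos"][:2]-RM)@U, "off", (s["ee_pos"][:2]-RM)@np.array([U[1],-U[0]]))
q=cams.grab_frame("scene")
save(q,"os11.png",(235,170,365,270),6)
E
```

```text
t 27.6 tcp [629.7 184.  243.3] F [ 0.4 -1.1  3.9] yaw 4.3 w 9.7
s 200.73951426154542 off 0.394131627380801
```

View pics/os11.png

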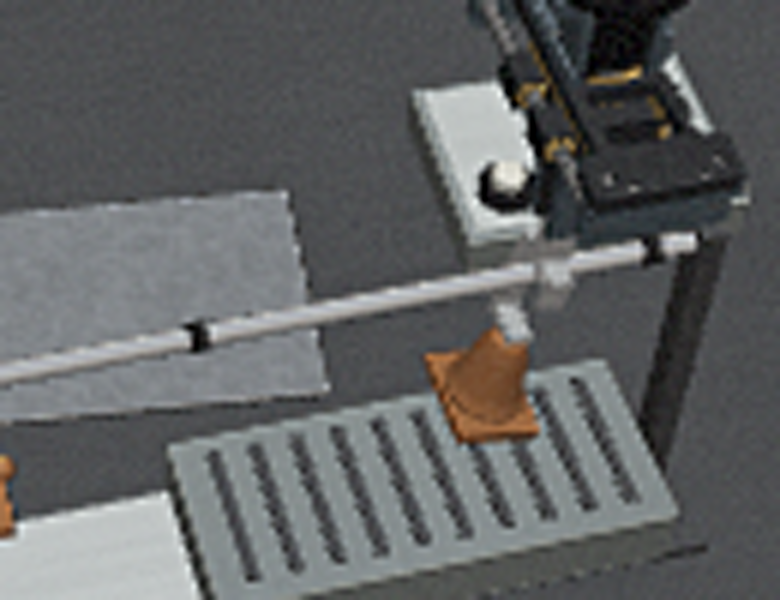

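Call:
arm_command([
  [0.0,[0.15,-2,0],0],
  [0.0,[0.3,-4,0],0],
  [0.0,[0.45,-6,0],0],
  [0.0,[0.5,-7,0],0],
  [0.0,[0.5,-7,0],0],
  [0.0,[0.5,-7,0],0],
])

```text
time_s: 28.25
ee_pos: [630.2, 176.4, 243.3]
ee_rot: [178.6, 90.0, 92.9]
force: [0.2, 3.2, 3.5]
gripper_width: 9.9
```

```bash
python3 - <<'E'
from look import *
s=st(); 
q=cams.grab_frame("scene")
save(q,"os12.png",(235,170,365,270),6)
E
```

```text
t 28.25 tcp [630.2 176.4 243.3] F [0.2 3.2 3.5] yaw 4.3 w 9.9
```

View pics/os12.png

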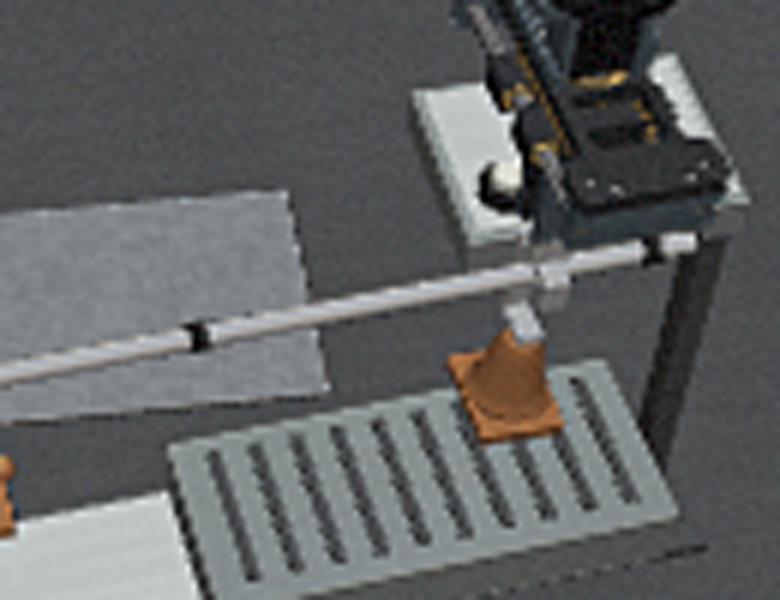

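Call:
arm_command([
  [0.0,[0.15,-2,0],0],
  [0.0,[0.2,-3,0],0],
  [0.0,[0.2,-3,0],0],
  [0.1,[0.2,-3,0],0],
  [0.15,[0.2,-3,0],0],
  [0.2,[0.2,-3,0],0],
  [0.4,[0.2,-3,0],0],
  [0.4,[0.2,-3,0],0],
  [0.4,[0.2,-3,10],0],
  [0.4,[0.2,-3,30],0],
  [0.4,[0.2,-3,55],0],
  [0.4,[0.2,-3,75],0],
  [0.4,[5,-40,75],0],
  [0.4,[10,-80,75],0],
  [0.4,[13,-120,75],0],
  [0.4,[15,-140,75],0],
  [0.4,[15,-140,75],0],
  [0.4,[15,-140,75],0],
])

```text
time_s: 30.1
ee_pos: [645.3, 36.2, 319.0]
ee_rot: [126.3, 89.9, 40.5]
force: [-0.4, -0.5, -0.2]
gripper_width: 36.8
```

```bash
python3 - <<'E'
from look import *
s=st(); 
q=cams.grab_frame("scene")
overlay(q,[hung("bell",195),hung("turtle",-130),hung("acorn",-210)],"os13.png",(165,170,365,290),4)
E
```

```text
t 30.1 tcp [645.3  36.2 319. ] F [-0.4 -0.5 -0.2] yaw 4.2 w 36.8
```

View pics/os13.png

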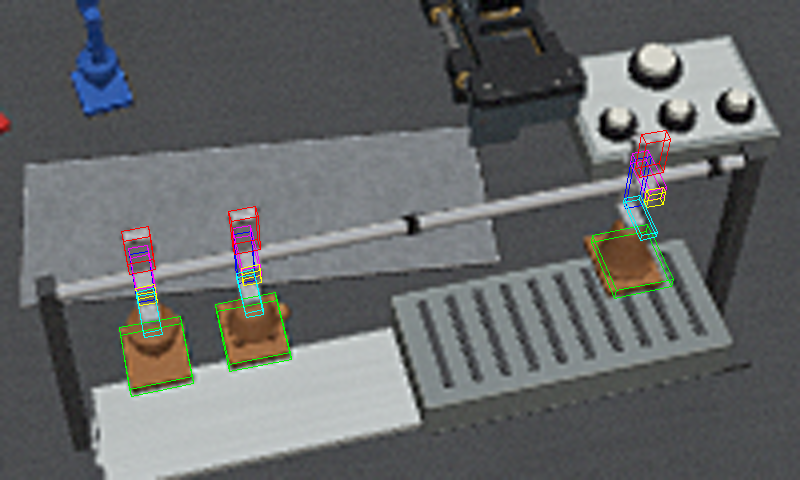

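Call:
arm_command([
  [0.4,[3,-40,0],0],
  [0.4,[5,-80,0],0],
  [0.4,[7,-120,0],0],
  [0.4,[9,-160,0],0],
  [0.4,[9.4,-182,0],0],
  [0.4,[9.4,-182,0],0],
  [0.4,[9.4,-182,0],0],
  [0.4,[9.4,-182,-20],0],
  [0.4,[9.4,-182,-40],0],
  [0.4,[9.4,-182,-60],0],
  [0.4,[9.4,-182,-70],0],
  [0.4,[9.4,-182,-75],0],
  [0.4,[9.4,-182,-75],0],
  [0.2,[9.4,-182,-75],0],
  [0.0,[9.4,-182,-75],0],
  [0.0,[9.4,-182,-75],0],
  [0.0,[9.4,-182,-75],0],
  [0.0,[9.4,-182,-75],0],
  [0.0,[9.4,-182,-75],0],
  [0.0,[9.4,-182,-75],0],
], grip_force=55)

```text
time_s: 32.15
ee_pos: [654.9, -145.9, 244.0]
ee_rot: [70.0, 89.9, -15.7]
force: [0.4, 0.4, 3.4]
gripper_width: 9.4
```

Call:
arm_command([
  [0.0,[0,2,1],0],
  [0.0,[-0.6,8,1],0],
  [0.0,[-1.2,16,1],0],
  [0.0,[-1.8,24,1],0],
  [0.0,[-2.4,32,1],0],
  [0.0,[-3,40,1],0],
  [0.0,[-3.6,48,1],0],
  [0.0,[-4.2,56,1],0],
  [0.0,[-4.8,64,1],0],
  [0.0,[-5.4,72,1],0],
  [0.0,[-6,80,1],0],
  [0.0,[-6.6,88,1],0],
  [0.0,[-7.2,96,1],0],
  [0.0,[-7.8,104,1],0],
  [0.0,[-8.4,112,1],0],
  [0.0,[-9,120,1],0],
])

```text
time_s: 33.75
ee_pos: [645.4, -25.1, 244.3]
ee_rot: [-106.1, 90.0, 168.2]
force: [-0.3, -0.8, -1.9]
gripper_width: 9.2
```

```bash
python3 - <<'E'
from look import *
s=st(); print("s",(s["ee_pos"][:2]-RM)@U, "off", (s["ee_pos"][:2]-RM)@np.array([U[1],-U[0]]))
q=cams.grab_frame("scene")
save(q,"os14.png",(200,170,330,270),5)
E
```

```text
t 33.75 tcp [645.4 -25.1 244.3] F [-0.3 -0.8 -1.9] yaw 4.3 w 9.2
s -8.957745170284651 off 0.4546601831625774
```

View pics/os14.png

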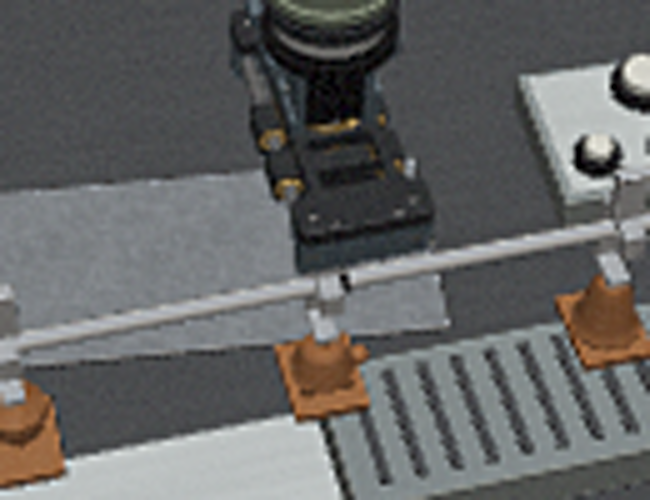

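Call:
arm_command([
  [0.0,[-0.6,8,-0.5],0],
  [0.0,[-1.2,16,-0.5],0],
  [0.0,[-1.8,24,-0.5],0],
  [0.0,[-2.4,32,-0.5],0],
  [0.0,[-3,40,-0.5],0],
  [0.0,[-3.6,48,-0.5],0],
  [0.0,[-4.2,56,-0.5],0],
  [0.0,[-4.8,64,-0.5],0],
  [0.0,[-5.4,72,-0.5],0],
  [0.0,[-6,80,-0.5],0],
  [0.0,[-6.6,88,-0.5],0],
  [0.0,[-7.2,96,-0.5],0],
  [0.0,[-7.8,104,-0.5],0],
  [0.0,[-8.4,112,-0.5],0],
  [0.0,[-9,120,-0.5],0],
  [0.0,[-9.5,126,-0.5],0],
  [0.0,[-9.5,126,-0.5],0],
  [0.0,[-9.5,126,-0.5],0],
])

```text
time_s: 35.6
ee_pos: [636.1, 101.6, 244.0]
ee_rot: [173.7, 89.9, 88.0]
force: [-0.7, 2.0, 0.8]
gripper_width: 9.3
```

```bash
python3 - <<'E'
from look import *
s=st(); print("s",(s["ee_pos"][:2]-RM)@U, "off", (s["ee_pos"][:2]-RM)@np.array([U[1],-U[0]]))
q=cams.grab_frame("scene")
save(q,"os15.png",(225,170,355,270),5)
E
```

```text
t 35.6 tcp [636.1 101.6 244. ] F [-0.7  2.   0.8] yaw 4.3 w 9.3
s 118.07898597100618 off 0.6148845726925286
```

View pics/os15.png

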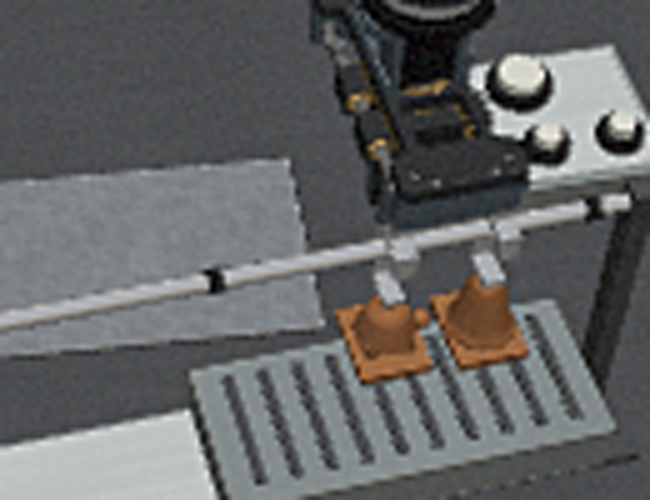

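Call:
arm_command([
  [0.0,[0.15,-2,-0.5],0],
  [0.0,[0.2,-4,-0.5],0],
  [0.0,[0.2,-4,-0.5],0],
  [0.1,[0.2,-4,-0.5],0],
  [0.15,[0.2,-4,-0.5],0],
  [0.2,[0.2,-4,-0.5],0],
  [0.4,[0.2,-4,-0.5],0],
  [0.4,[0.2,-4,-0.5],0],
  [0.4,[0.2,-4,10],0],
  [0.4,[0.2,-4,30],0],
  [0.4,[0.2,-4,55],0],
  [0.4,[0.2,-4,75],0],
  [0.4,[4,-40,75],0],
  [0.4,[8,-80,75],0],
  [0.4,[11,-120,75],0],
  [0.4,[14,-160,75],0],
  [0.4,[17,-200,75],0],
  [0.4,[17,-200,75],0],
  [0.4,[17,-200,75],0],
  [0.4,[17,-200,75],0],
])

```text
time_s: 37.65
ee_pos: [653.2, -99.0, 319.4]
ee_rot: [121.1, 90.0, 35.4]
force: [-0.7, 0.3, -0.6]
gripper_width: 36.5
```

```bash
python3 - <<'E'
from look import *
s=st(); 
q=cams.grab_frame("scene")
overlay(q,[hung("bell",190),hung("turtle",113),hung("acorn",-210)],"os16.png",(165,170,365,290),4)
E
```

```text
t 37.65 tcp [653.2 -99.  319.4] F [-0.7  0.3 -0.6] yaw 4.3 w 36.5
```

View pics/os16.png

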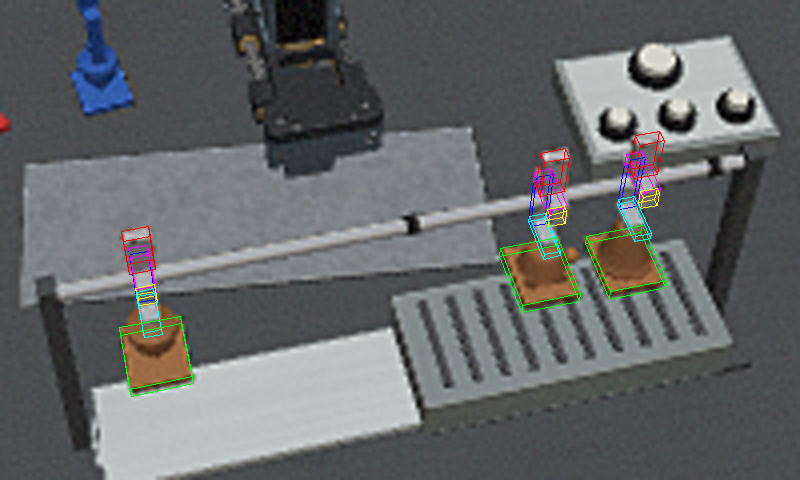

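Call:
arm_command([
  [0.4,[3,-40,0],0],
  [0.4,[5,-80,0],0],
  [0.4,[7.5,-115,0],0],
  [0.4,[7.5,-127,0],0],
  [0.4,[7.5,-127,0],0],
  [0.4,[7.5,-127,0],0],
  [0.4,[7.5,-127,-20],0],
  [0.4,[7.5,-127,-40],0],
  [0.4,[7.5,-127,-60],0],
  [0.4,[7.5,-127,-70],0],
  [0.4,[7.5,-127,-75.5],0],
  [0.4,[7.5,-127,-75.5],0],
  [0.2,[7.5,-127,-75.5],0],
  [0.0,[7.5,-127,-75.5],0],
  [0.0,[7.5,-127,-75.5],0],
  [0.0,[7.5,-127,-75.5],0],
  [0.0,[7.5,-127,-75.5],0],
  [0.0,[7.5,-127,-75.5],0],
  [0.0,[7.5,-127,-75.5],0],
], grip_force=55)

```text
time_s: 39.6
ee_pos: [660.9, -226.9, 244.0]
ee_rot: [68.7, 89.9, -17.0]
force: [0.6, -0.5, 2.7]
gripper_width: 9.4
```

Call:
arm_command([
  [0.0,[0,2,0.5],0],
  [0.0,[-0.6,8,0.5],0],
  [0.0,[-1.2,16,0.5],0],
  [0.0,[-1.8,24,0.5],0],
  [0.0,[-2.4,32,0.5],0],
  [0.0,[-3,40,0.5],0],
  [0.0,[-3.6,48,0.5],0],
  [0.0,[-4.2,56,0.5],0],
  [0.0,[-4.8,64,0.5],0],
  [0.0,[-5.4,72,0.5],0],
  [0.0,[-6,80,0.5],0],
  [0.0,[-6.6,88,0.5],0],
  [0.0,[-7.2,96,0.5],0],
  [0.0,[-7.8,104,0.5],0],
  [0.0,[-8.4,112,0.5],0],
  [0.0,[-9,120,0.5],0],
  [0.0,[-9.6,128,0.5],0],
])

```text
time_s: 41.3
ee_pos: [651.0, -98.2, 244.0]
ee_rot: [33.7, 90.0, -52.0]
force: [2.2, -4.6, 2.1]
gripper_width: 9.3
```

```bash
python3 - <<'E'
from look import *
s=st(); print("s",(s["ee_pos"][:2]-RM)@U, "off", (s["ee_pos"][:2]-RM)@np.array([U[1],-U[0]]))
q=cams.grab_frame("scene")
save(q,"os17.png",(200,170,330,270),5)
E
```

```text
t 41.3 tcp [651.  -98.2 244. ] F [ 2.2 -4.6  2.1] yaw 4.3 w 9.3
s -82.3213869195463 off 0.5382348857598017
```

View pics/os17.png

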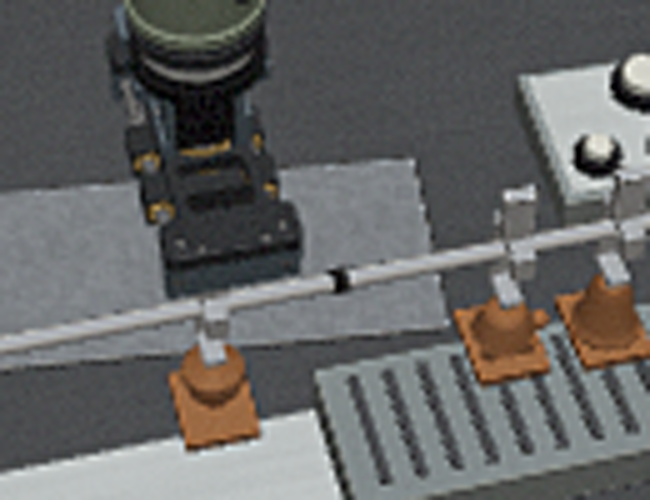

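Call:
arm_command([
  [0.0,[-0.6,8,0.5],0],
  [0.0,[-1.2,16,0.5],0],
  [0.0,[-1.8,24,0.5],0],
  [0.0,[-2.4,32,0.5],0],
  [0.0,[-3,40,0.5],0],
  [0.0,[-3.6,48,0.5],0],
  [0.0,[-4.2,56,0.5],0],
  [0.0,[-4.8,64,0.5],0],
  [0.0,[-5.4,72,0.5],0],
  [0.0,[-6,80,0.5],0],
  [0.0,[-6.6,88,0.5],0],
  [0.0,[-7.2,96,0.5],0],
  [0.0,[-7.8,104,0.5],0],
  [0.0,[-8.4,112,0.5],0],
  [0.0,[-9,120,0.5],0],
  [0.0,[-9.6,128,0.5],0],
  [0.0,[-9.6,128,0.5],0],
  [0.0,[-9.6,128,0.5],0],
])

```text
time_s: 43.15
ee_pos: [641.2, 29.8, 244.3]
ee_rot: [-146.3, 90.0, 128.0]
force: [0.8, 0.2, -1.1]
gripper_width: 9.3
```

```bash
python3 - <<'E'
from look import *
s=st(); print("s",(s["ee_pos"][:2]-RM)@U, "off", (s["ee_pos"][:2]-RM)@np.array([U[1],-U[0]]))
q=cams.grab_frame("scene")
save(q,"os18.png",(225,170,355,270),5)
E
```

```text
t 43.15 tcp [641.2  29.8 244.3] F [ 0.8  0.2 -1.1] yaw 4.3 w 9.3
s 46.062830223295215 off 0.40008577893883945
```

View pics/os18.png

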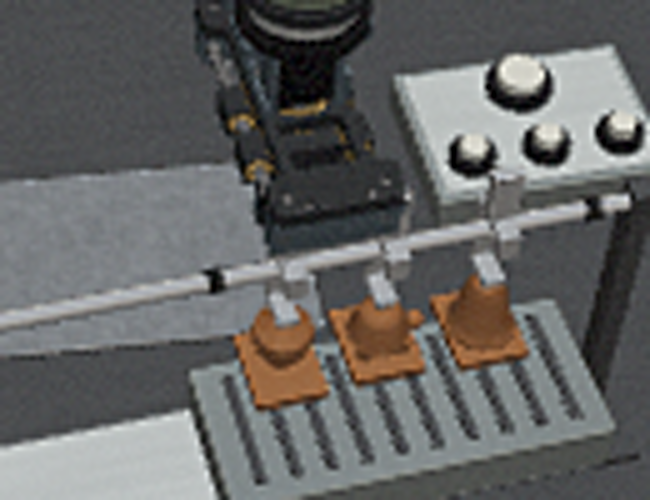

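Call:
arm_command([
  [0.0,[0.15,-2,-1],0],
  [0.0,[0.3,-4,-1],0],
  [0.0,[0.3,-5,-1],0],
  [0.0,[0.3,-5,-1],0],
  [0.1,[0.2,-5,-1],0],
  [0.15,[0.2,-5,-1],0],
  [0.2,[0.2,-5,-1],0],
  [0.4,[0.2,-5,-1],0],
  [0.4,[0.2,-5,-1],0],
  [0.4,[0.2,-5,10],0],
  [0.4,[0.2,-5,30],0],
  [0.4,[0.2,-5,55],0],
  [0.4,[0.2,-5,75],0],
  [0.4,[-40,-5,75],0],
  [0.4,[-80,-5,75],0],
  [0.4,[-120,-5,75],0],
  [0.4,[-160,-5,75],0],
  [0.2,[-200,-5,75],0],
  [0.0,[-220,-5,75],0],
  [0.0,[-220,-5,75],0],
])

```text
time_s: 45.2
ee_pos: [419.4, 24.1, 321.1]
ee_rot: [82.5, 89.9, -3.2]
force: [0.6, -0.9, 0.2]
gripper_width: 15.0
```

```bash
python3 - <<'E'
from look import *
s=st(); 
q=cams.grab_frame("scene"); p=cams.grab_frame("top")
overlay(q,[hung("bell",190),hung("turtle",113),hung("acorn",41)],"os19.png",(225,170,355,270),6)
save(p,"ot19.png",s=1.5)
f=lambda uv,o:((uv[0]+.5)/8-.5+o[0],(uv[1]+.5)/8-.5+o[1])
for n,a,b in (("L",(142,171),(440,197)),("M",(309,167),(320,215)),("R",(480,163),(200,237)),("B",(305,354),(270,117))):
    u=f(a,(105,190)); v=f(b,(295,170)); X,r=tri([(p,u),(q,v)]); print(n,X.round(1),r, onz(p,u,50).round(1))
E
```

```text
t 45.2 tcp [419.4  24.1 321.1] F [ 0.6 -0.9  0.2] yaw 4.3 w 15.0
L [416.8 352.4  55.4] [array([-0.57, -0.12]), array([-0.41,  0.08])] [417.2 352.3  50. ]
M [418.4 292.7  55. ] [array([-0.23, -0.05]), array([-0.17,  0.03])] [419.  293.3  50. ]
R [420.5 232.9  52.4] [array([-0.19, -0.04]), array([-0.14,  0.02])] [420.8 232.8  50. ]
B [351.8 288.8  56.7] [array([0.33, 0.06]), array([ 0.23, -0.04])] [352.7 291.4  50. ]
```

View pics/os19.png

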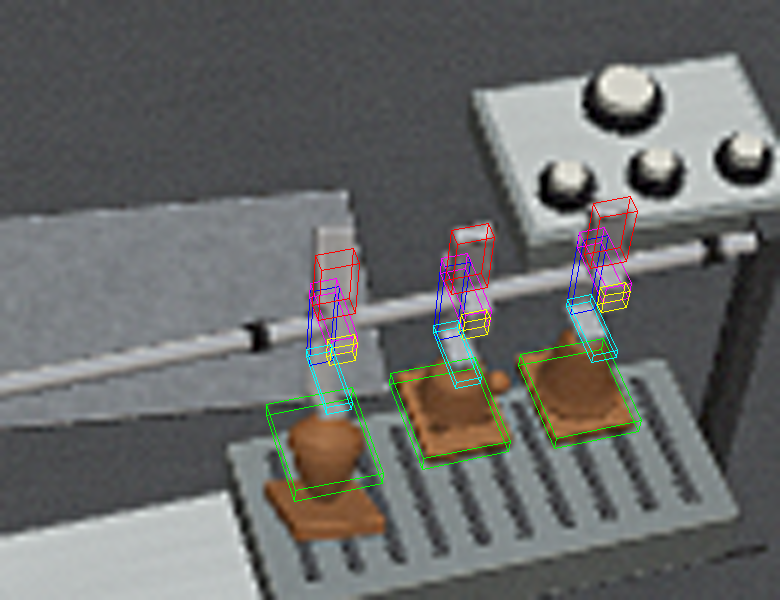

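View pics/ot19.png

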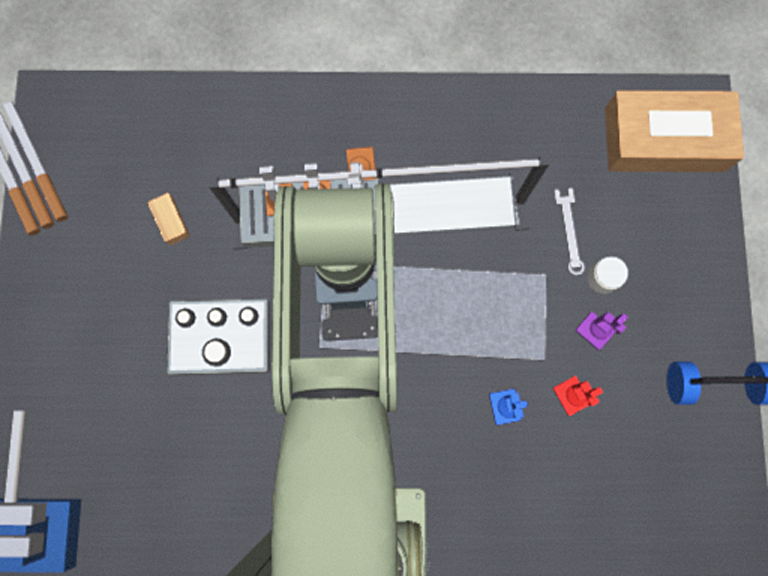

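Call:
arm_command([
  [0.0,[0,20,0],0],
  [0.0,[0,40,0],0],
  [0.0,[0,40,0],0],
  [0.0,[0,40,0],0],
  [0.0,[0,40,0],0],
  [0.0,[0,40,0],0],
])

```text
time_s: 45.9
ee_pos: [421.8, 63.6, 319.3]
ee_rot: [-12.7, 90.0, -98.5]
force: [-0.1, 0.3, 0.0]
gripper_width: 0.2
```

```bash
python3 - <<'E'
from look import *
s=st(); 
q=cams.grab_frame("scene")
overlay(q,[hung("acorn",41)],"os20.png",(225,170,355,270),6)
E
```

```text
t 45.9 tcp [421.8  63.6 319.3] F [-0.1  0.3  0. ] yaw 4.2 w 0.2
```

View pics/os20.png

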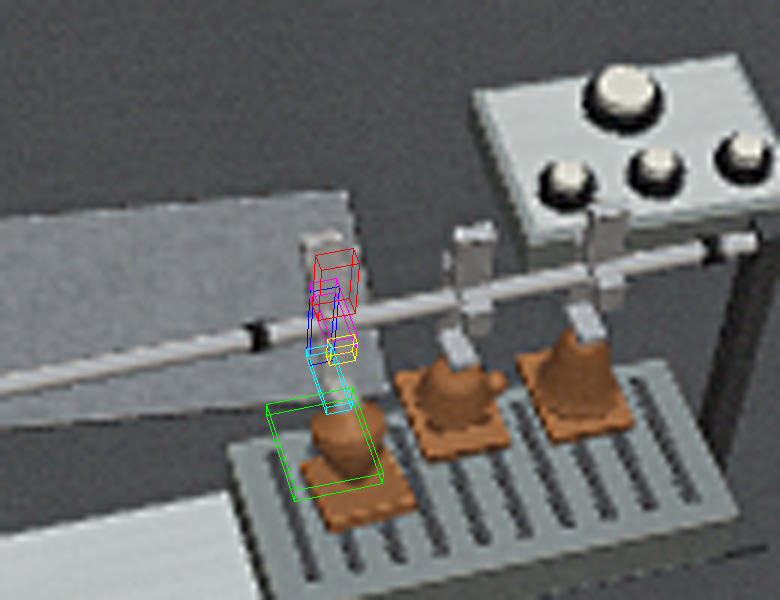

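Call:
arm_command([
  [0.0,[0,40,0],0],
  [0.0,[0,80,0],0],
  [0.0,[0,80,0],0],
  [0.0,[0,80,0],0],
  [0.0,[0,80,0],0],
  [0.0,[0,80,0],0],
  [0.0,[0,80,0],0],
  [0.0,[0,80,0],0],
  [0.0,[0,80,0],0],
  [0.0,[0,80,0],0],
  [0.0,[0,80,0],0],
  [0.0,[0,80,0],0],
])

```text
time_s: 47.15
ee_pos: [421.5, 144.2, 319.4]
ee_rot: [76.4, 90.0, -9.3]
force: [-0.2, 0.1, -0.0]
gripper_width: 0.1
```

```bash
python3 - <<'E'
from look import *
s=st(); 
ims=[]
for i in range(4):
    q=cams.grab_frame("scene"); ims.append(cv2.resize(q["img"][190:265,255:340,::-1],None,fx=4,fy=4,interpolation=cv2.INTER_CUBIC)); [cams.grab_frame("wrist") for _ in range(3)]
cv2.imwrite("pics/sw.png",np.vstack([np.hstack(ims[:2]),np.hstack(ims[2:])]))
E
```

```text
t 47.15 tcp [421.5 144.2 319.4] F [-0.2  0.1 -0. ] yaw 4.3 w 0.1
```

View pics/sw.png

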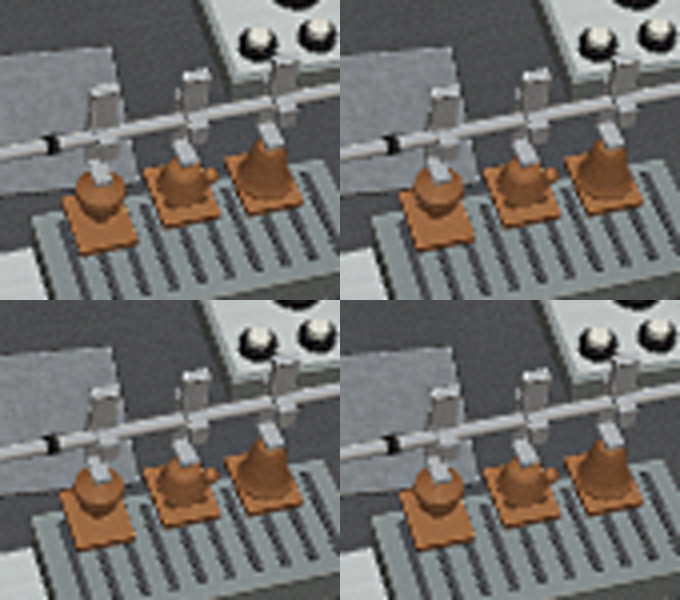

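The acorn's swing is dying out and all three hang between the bands. Next, the left key.

Call:
arm_command([
  [0.0,[0,40,0],0],
  [0.0,[0,80,0],0],
  [0.0,[-2,120,-30],0],
  [0.0,[-3,160,-70],0],
  [0.0,[-4,190,-110],0],
  [0.0,[-4.5,205,-150],0],
  [0.0,[-4.5,208,-190],0],
  [0.0,[-4.5,208,-220],0],
  [0.0,[-4.5,208,-239],0],
  [0.0,[-4.5,208,-239],0],
  [0.0,[-4.5,208,-239],0],
  [0.0,[-4.5,208,-239],0],
])

```text
time_s: 49.15
ee_pos: [418.0, 353.0, 81.9]
ee_rot: [124.1, 89.8, 38.4]
force: [-0.6, 0.5, -0.4]
gripper_width: 0.1
```

```bash
python3 - <<'E'
from look import *
s=st(); 
q=cams.grab_frame("scene"); save(q,"k1.png",(280,140,380,220),7)
overlay(q,[hung("bell",190),hung("turtle",113),hung("acorn",38)],"os21.png",(225,170,355,270),6)
E
```

```text
t 49.15 tcp [418.  353.   81.9] F [-0.6  0.5 -0.4] yaw 4.3 w 0.1
```

View pics/k1.png

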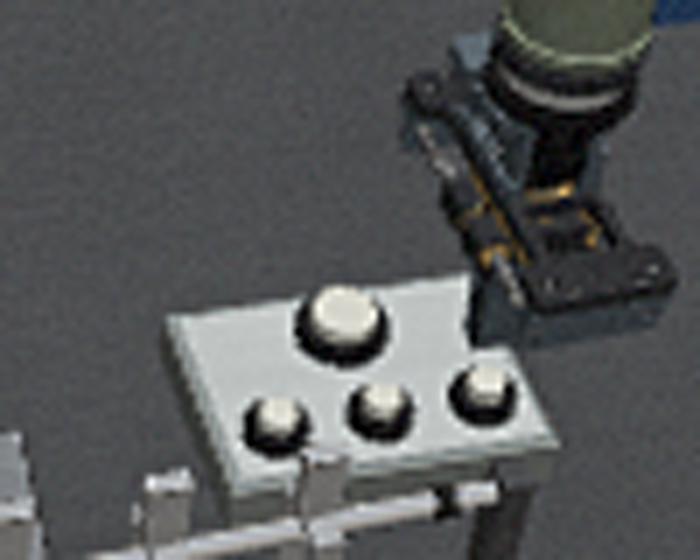

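View pics/os21.png

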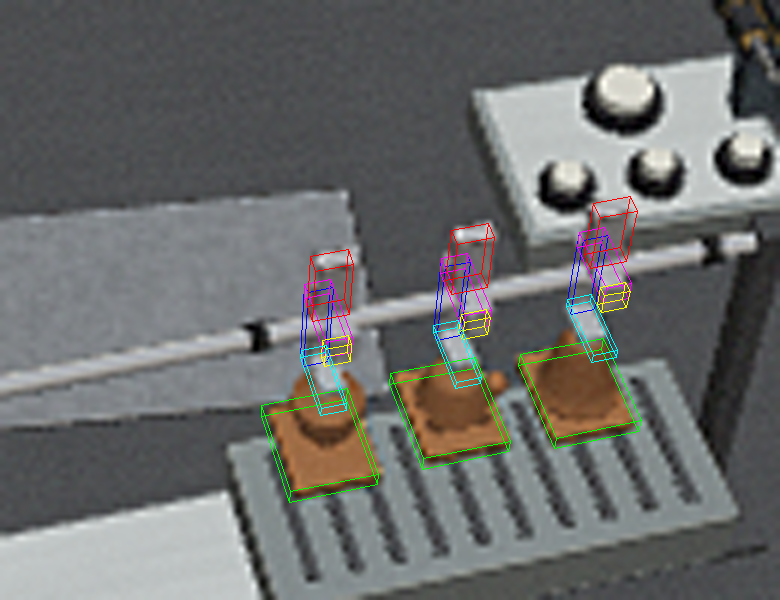

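```bash
python3 - <<'E'
from look import *
q=cams.grab_frame("scene"); w=cams.grab_frame("wrist")
for X in ([418,353,71],[416.8,352.4,52]): print(((proj(q,X)[0]-[280,140])*7).round(), (proj(w,X)[0]*1.5).round())
save(w,"kw.png",s=1.5)
E
```

```text
[491. 362.] [383. 329.]
[483. 384.] [381. 317.]
```

View pics/kw.png

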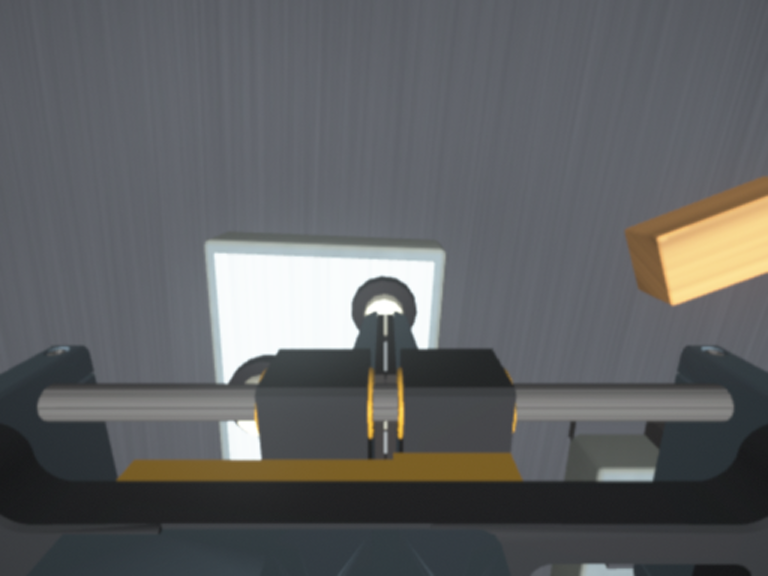

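Call:
arm_command([
  [0.0,[-1,0,-6],0],
  [0.0,[-1,0,-12],0],
  [0.0,[-1,0,-14],0],
  [0.0,[-1,0,-16],0],
  [0.0,[-1,0,-18],0],
  [0.0,[-1,0,-19],0],
  [0.0,[-1,0,-19],0],
])

```text
time_s: 50.0
ee_pos: [415.9, 352.2, 61.2]
ee_rot: [-41.3, 90.0, -127.0]
force: [-0.3, -0.2, 1.1]
gripper_width: 0.5
```

Call:
arm_command([
  [0.0,[0,0,-1],0],
  [0.0,[0,0,-2],0],
  [0.0,[0,0,-2],0],
])

```text
time_s: 50.3
ee_pos: [415.9, 352.1, 59.3]
ee_rot: [-24.4, 90.0, -110.1]
force: [0.1, -0.8, 0.5]
gripper_width: 0.5
```

Call:
arm_command([
  [0.0,[0,0,-1],0],
  [0.0,[0,0,-2],0],
  [0.0,[0,0,-2],0],
])

```text
time_s: 50.6
ee_pos: [415.9, 352.1, 57.2]
ee_rot: [-42.5, 90.0, -128.2]
force: [-0.3, 0.1, -1.1]
gripper_width: 0.4
```

Call:
arm_command([
  [0.0,[0,0,-1],0],
  [0.0,[0,0,-2],0],
  [0.0,[0,0,-2],0],
])

```text
time_s: 50.9
ee_pos: [415.9, 352.1, 55.2]
ee_rot: [-34.0, 90.0, -119.7]
force: [0.1, 0.3, -0.6]
gripper_width: 0.1
```

```bash
python3 - <<'E'
from look import *
q=cams.grab_frame("scene"); w=cams.grab_frame("wrist"); st()
save(q,"k2.png",(310,150,380,210),9); save(w,"kw2.png",(130,140,380,300),3)
E
```

```text
t 51.0 tcp [415.9 352.2  55.3] F [-0.6  1.1  0.6] yaw 4.3 w 0.5
```

View pics/k2.png

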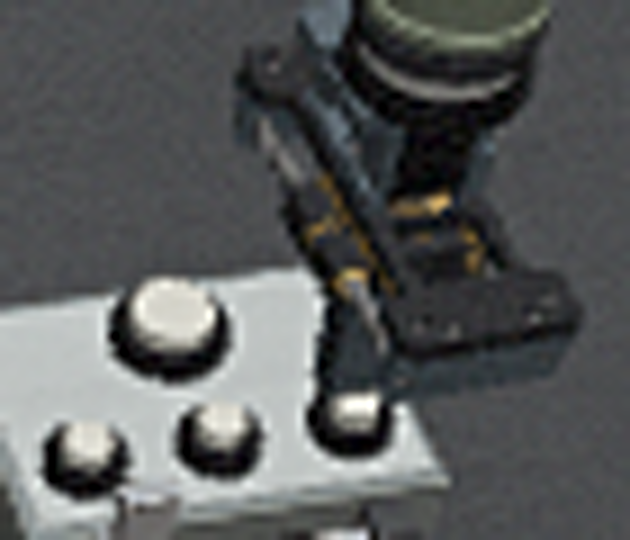

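View pics/kw2.png

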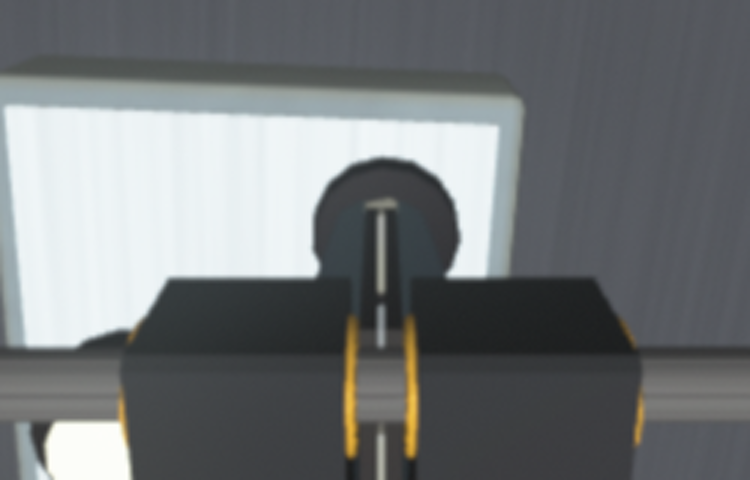

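Call:
arm_command([
  [0.0,[0,0,-1],0],
  [0.0,[0,0,-2],0],
  [0.0,[0,0,-2],0],
])

```text
time_s: 51.3
ee_pos: [415.8, 352.1, 53.2]
ee_rot: [-43.3, 90.0, -129.0]
force: [-0.0, 0.6, -0.6]
gripper_width: 0.5
```

Call:
arm_command([
  [0.0,[0,0,-1],0],
  [0.0,[0,0,-2],0],
  [0.0,[0,0,-2],0],
])

```text
time_s: 51.6
ee_pos: [415.9, 352.1, 51.2]
ee_rot: [-43.2, 90.0, -128.9]
force: [-0.6, -0.1, -0.1]
gripper_width: 0.2
```

```bash
python3 - <<'E'
from look import *
q=cams.grab_frame("scene"); w=cams.grab_frame("wrist"); p=cams.grab_frame("top"); st()
save(q,"k3.png",(310,150,380,210),9); save(w,"kw3.png",(130,140,380,300),3); save(p,"kt3.png",(80,170,200,260),6)
E
```

```text
t 51.75 tcp [416.  352.2  51.4] F [-0.4  0.1 -0.3] yaw 4.3 w 0.3
```

View pics/k3.png

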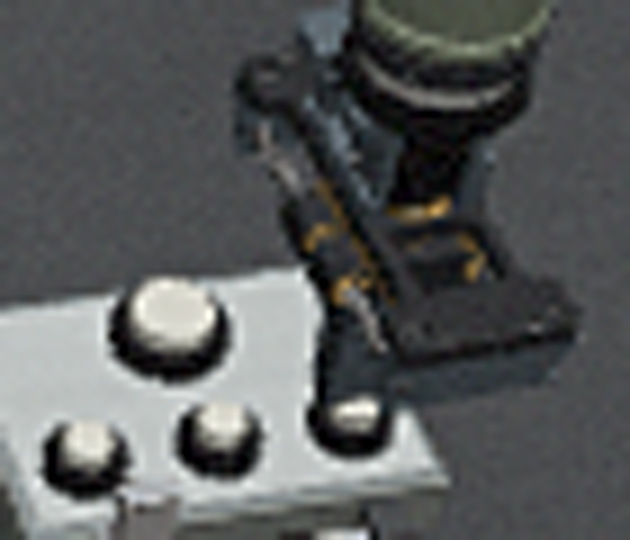

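View pics/kw3.png

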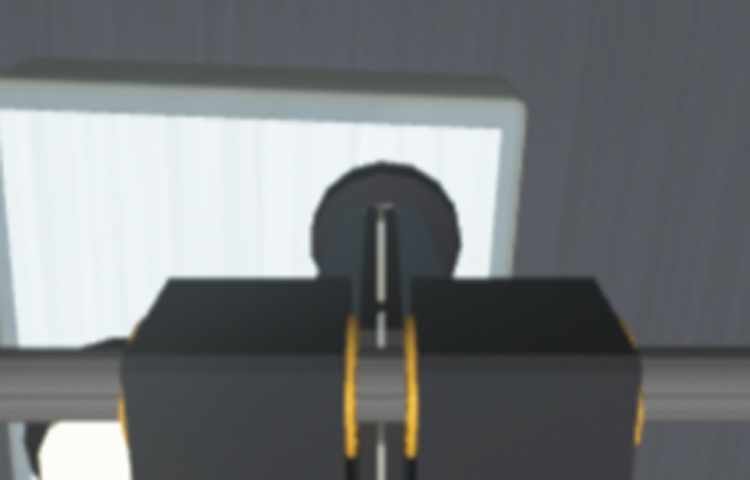

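View pics/kt3.png

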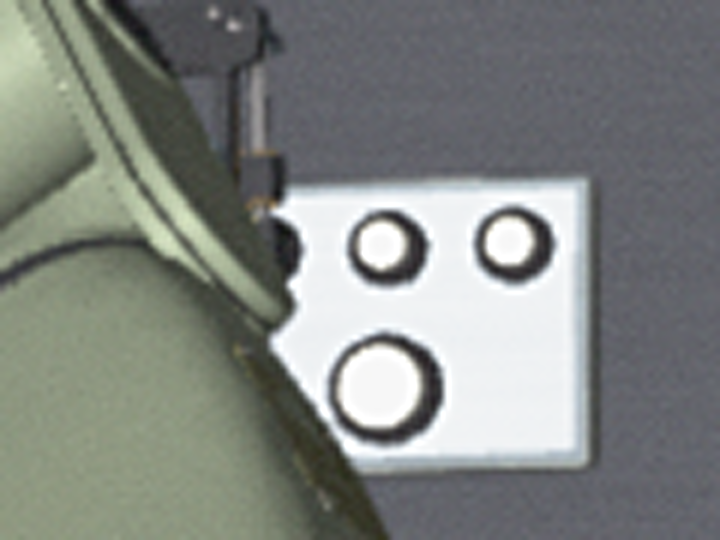

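Call:
arm_command([
  [0.0,[0,0,-1],0],
  [0.0,[0,0,-2],0],
  [0.0,[0,0,-2],0],
])

```text
time_s: 52.05
ee_pos: [415.9, 352.1, 49.2]
ee_rot: [-39.7, 90.0, -125.4]
force: [0.6, -0.7, -0.2]
gripper_width: 0.6
```

```bash
python3 - <<'E'
from look import *
q=cams.grab_frame("scene"); w=cams.grab_frame("wrist"); s=st()
R=tool()[1]; e=s["ee_pos"]
def mark(P,crop,sc,name):
    x0,y0,x1,y1=crop; im=cv2.resize(np.ascontiguousarray(P["img"][y0:y1,x0:x1,::-1]),None,fx=sc,fy=sc,interpolation=cv2.INTER_CUBIC)
    def L(pts,col):
        u=((proj(P,pts)-[x0,y0]+.5)*sc-.5).astype(np.int32); cv2.polylines(im,[u.reshape(-1,1,2)],True,col,1)
    L([e+R@np.array([11,a,b]) for a,b in((-5,-16),(5,-16),(5,16),(-5,16))],(0,0,255))
    th=np.linspace(0,2*np.pi,30)
    for c,z,col in (((416.8,352.4),36,(0,255,0)),((416.8,352.4),50,(255,0,0)),((418.4,292.7),36,(0,255,0)),((418.4,292.7),50,(255,0,0)),((420.5,232.9),36,(0,255,0)),((420.5,232.9),50,(255,0,0))):
        L([[c[0]+11*np.cos(t),c[1]+11*np.sin(t),z] for t in th],col)
    cv2.imwrite("pics/"+name,im)
mark(q,(310,160,370,210),12,"k4.png"); mark(w,(130,140,380,300),3,"kw4.png")
E
```

```text
t 52.15 tcp [415.9 352.2  49.3] F [ 0.4  0.8 -0.3] yaw 4.3 w 0.7
```

View pics/k4.png

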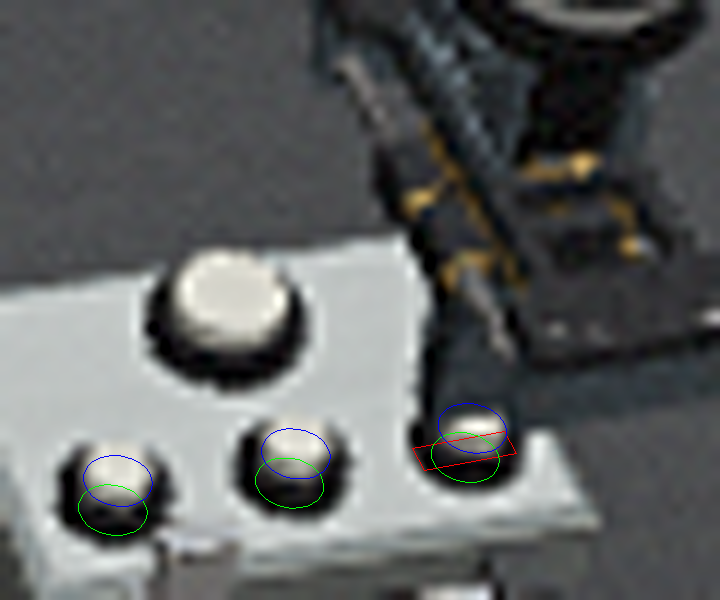

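View pics/kw4.png

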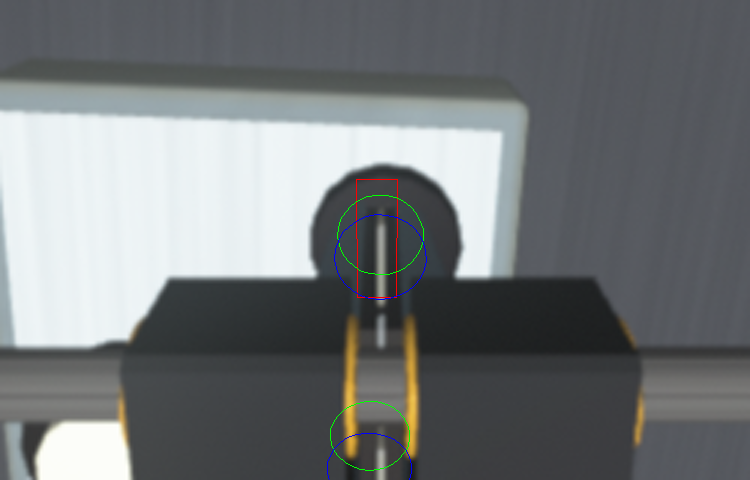

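Call:
arm_command([
  [0.0,[0,0,-1],0],
  [0.0,[0,0,-2],0],
  [0.0,[0,0,-2],0],
])

```text
time_s: 52.45
ee_pos: [416.1, 352.3, 47.5]
ee_rot: [119.5, 90.0, 33.8]
force: [-0.1, -1.0, 1.3]
gripper_width: 0.2
```

Call:
arm_command([
  [0.0,[0,0,-1],0],
  [0.0,[0,0,-1],0],
  [0.0,[0,0,-1],0],
])

```text
time_s: 52.75
ee_pos: [416.1, 352.3, 46.5]
ee_rot: [117.9, 90.0, 32.2]
force: [-0.1, -0.5, 2.2]
gripper_width: 0.6
```

Call:
arm_command([
  [0.0,[0,0,-1],0],
  [0.0,[0,0,-1],0],
  [0.0,[0,0,-1],0],
])

```text
time_s: 53.05
ee_pos: [416.1, 352.3, 45.5]
ee_rot: [119.2, 90.0, 33.5]
force: [-0.1, 0.6, 1.7]
gripper_width: 0.6
```

Call:
arm_command([
  [0.0,[0,0,-1],0],
  [0.0,[0,0,-2],0],
  [0.0,[0,0,-2],0],
])

```text
time_s: 53.35
ee_pos: [416.0, 352.3, 43.3]
ee_rot: [121.5, 90.0, 35.8]
force: [-0.3, -0.1, 3.0]
gripper_width: 0.1
```

Call:
arm_command([
  [0.0,[0,0,-1],0],
  [0.0,[0,0,-1],0],
  [0.0,[0,0,-1],0],
])

```text
time_s: 53.65
ee_pos: [416.1, 352.3, 42.7]
ee_rot: [120.3, 90.0, 34.6]
force: [-0.9, -0.2, 5.7]
gripper_width: 0.3
```

Call:
arm_command([
  [0.0,[0,0,-1],0],
  [0.0,[0,0,-1],0],
  [0.0,[0,0,-1],0],
])

```text
time_s: 53.95
ee_pos: [416.1, 352.3, 42.5]
ee_rot: [121.6, 89.9, 35.9]
force: [-1.8, -1.6, 10.8]
gripper_width: 0.7
```

```bash
python3 - <<'E'
from look import *
q=cams.grab_frame("scene"); w=cams.grab_frame("wrist"); st(); print(env.state()["qpos"].round(2), env.tip_reach)
save(q,"k5.png",(310,150,380,210),9); save(w,"kw5.png",(130,140,380,300),3)
E
```

```text
t 54.05 tcp [416.1 352.3  42.5] F [-1.  -1.1 10.5] yaw 4.3 w 0.8
[ 3.9050e+01  2.4470e+01  1.0624e+02 -1.0000e-02  4.9230e+01  3.4750e+01] 11.0
```

View pics/k5.png

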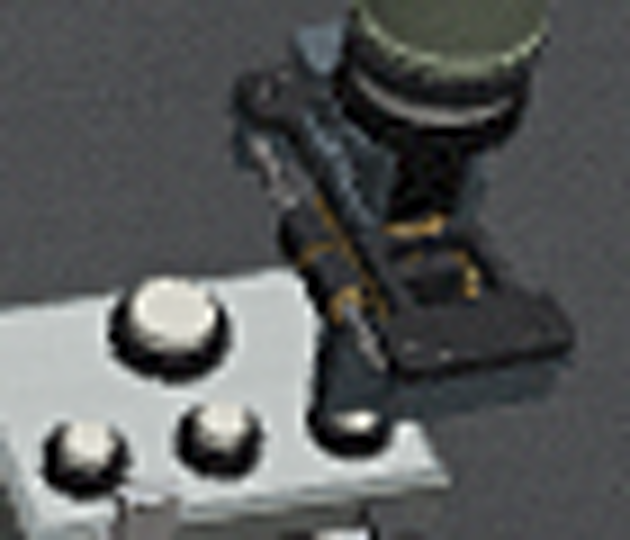

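View pics/kw5.png

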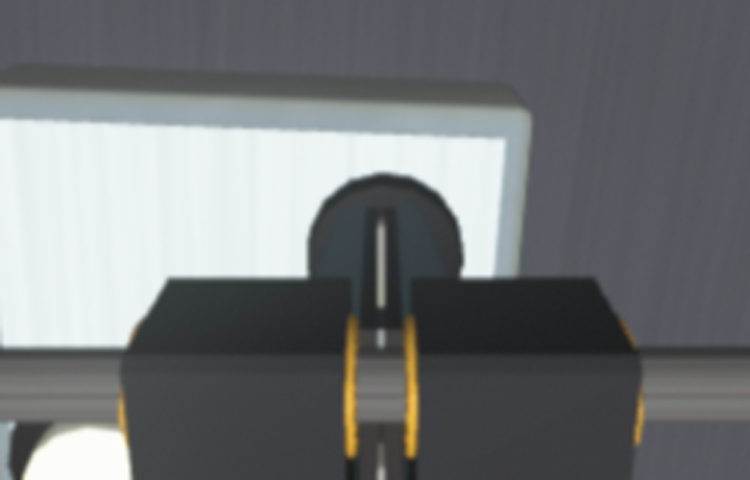

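Call:
arm_command([
  [0.0,[0,0,-1],0],
  [0.0,[0,0,-1],0],
  [0.0,[0,0,5],0],
  [0.0,[0,0,25],0],
  [0.0,[0,0,50],0],
  [0.0,[1,-30,60],0],
  [0.0,[3,-80,60],0],
  [0.0,[3.7,-120,60],0],
  [0.0,[3.7,-120,60],0],
  [0.0,[3.7,-120,60],0],
  [0.0,[3.7,-120,40],0],
  [0.0,[3.7,-120,25],0],
  [0.0,[3.7,-120,12],0],
  [0.0,[3.7,-120,12],0],
  [0.0,[3.7,-120,12],0],
])

```text
time_s: 55.55
ee_pos: [419.8, 233.2, 53.3]
ee_rot: [-114.6, 90.0, 159.7]
force: [-0.1, -0.3, -0.1]
gripper_width: 0.3
```

```bash
python3 - <<'E'
from look import *
q=cams.grab_frame("scene"); w=cams.grab_frame("wrist"); st()
save(q,"k6.png",(290,150,370,220),9); save(w,"kw6.png",s=1.5)
E
```

```text
t 55.65 tcp [420.2 233.1  53.9] F [0.9 0.6 0.2] yaw 4.3 w 0.8
```

View pics/k6.png

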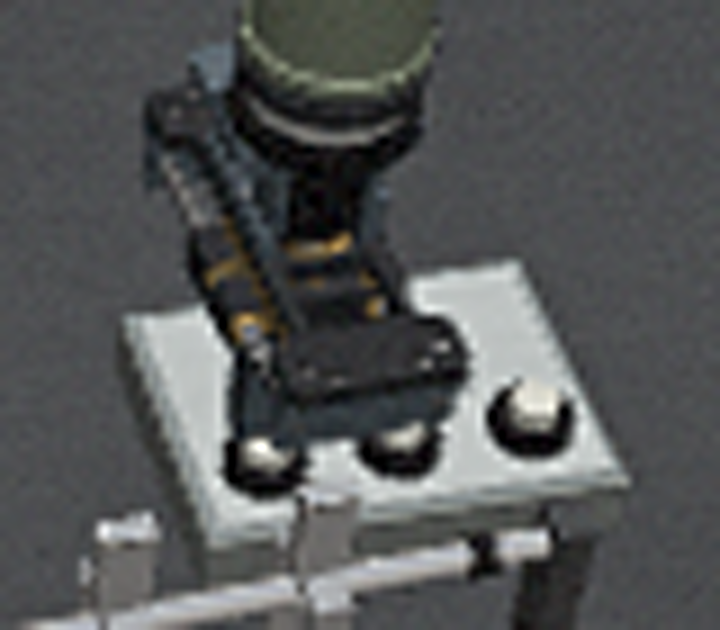

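View pics/kw6.png

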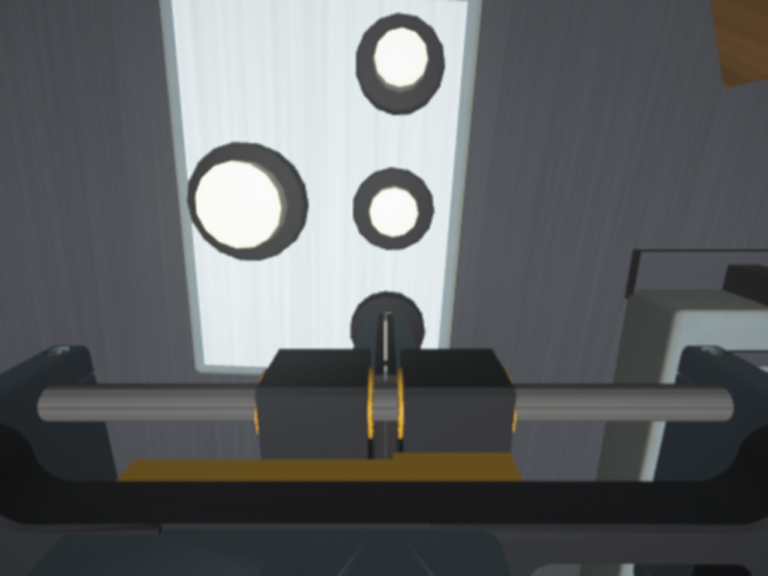

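Tool above the right key (wrist pixel 387,330); the left key has sprung back. Now I press it.

Call:
arm_command([
  [0.0,[0,0,-3],0],
  [0.0,[0,0,-5],0],
  [0.0,[0,0,-6],0],
  [0.0,[0,0,-7],0],
  [0.0,[0,0,-8],0],
  [0.0,[0,0,-8],0],
])

```text
time_s: 56.25
ee_pos: [419.9, 232.4, 45.5]
ee_rot: [125.8, 90.0, 40.1]
force: [-0.1, 1.4, 2.6]
gripper_width: 0.5
```

Call:
arm_command([
  [0.0,[0,0,-1],0],
  [0.0,[0,0,-2],0],
  [0.0,[0,0,-2],0],
])

```text
time_s: 56.55
ee_pos: [419.9, 232.4, 43.5]
ee_rot: [120.9, 90.0, 35.2]
force: [0.3, 1.4, 3.5]
gripper_width: 0.1
```

Call:
arm_command([
  [0.0,[0,0,-1],0],
  [0.0,[0,0,-2],0],
  [0.0,[0,0,-2],0],
])

```text
time_s: 56.85
ee_pos: [419.9, 232.4, 42.5]
ee_rot: [117.3, 89.9, 31.6]
force: [-2.4, -0.7, 12.3]
gripper_width: 0.5
```

Call:
arm_command([
  [0.0,[0,0,-0.5],0],
  [0.0,[0,0,-0.5],0],
  [0.0,[0,0,5],0],
  [0.0,[0,0,25],0],
  [0.0,[0,0,50],0],
  [0.0,[-15,10,60],0],
  [0.0,[-45,40,60],0],
  [0.0,[-68,58,60],0],
  [0.0,[-68,58,60],0],
  [0.0,[-68,58,60],0],
  [0.0,[-68,58,40],0],
  [0.0,[-68,58,25],0],
  [0.0,[-68,58,14],0],
  [0.0,[-68,58,14],0],
  [0.0,[-68,58,14],0],
])

```text
time_s: 58.35
ee_pos: [352.2, 289.9, 55.4]
ee_rot: [15.6, 90.0, -70.2]
force: [-0.1, 0.1, 0.6]
gripper_width: 0.6
```

```bash
python3 - <<'E'
from look import *
q=cams.grab_frame("scene"); w=cams.grab_frame("wrist"); st()
save(q,"k7.png",(290,150,370,220),9); save(w,"kw7.png",s=1.5)
E
```

```text
t 58.45 tcp [352.3 290.4  55.9] F [ 0.1  0.2 -0.2] yaw 4.3 w 0.6
```

View pics/k7.png

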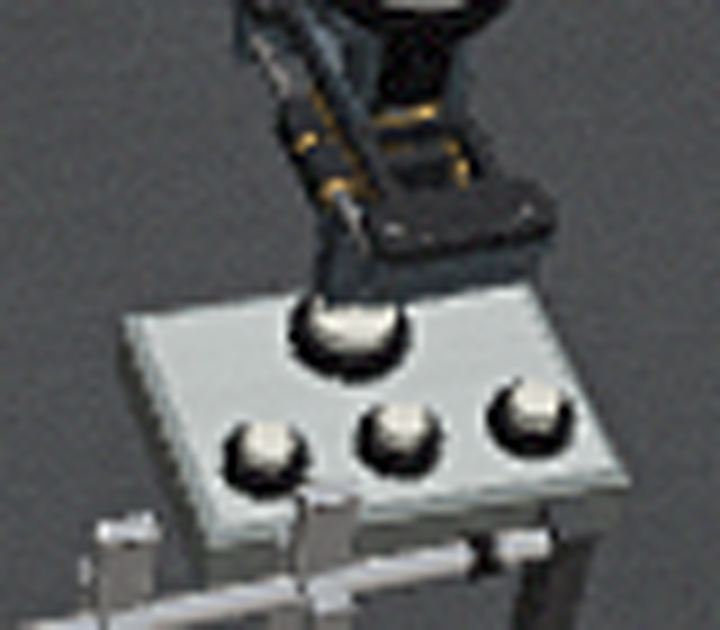

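View pics/kw7.png

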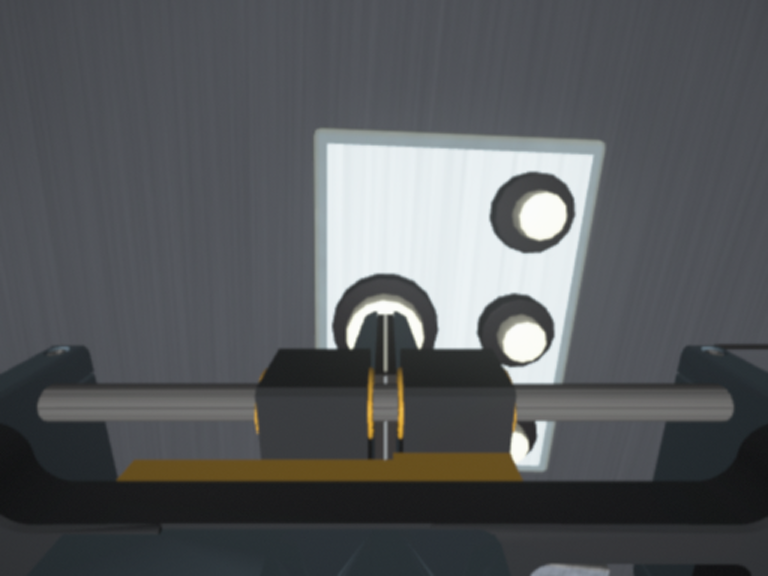

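Call:
arm_command([
  [0.0,[0,0,-2],0],
  [0.0,[0,0,-4],0],
  [0.0,[0,0,-5],0],
  [0.0,[0,0,-6],0],
  [0.0,[0,0,-7],0],
  [0.0,[0,0,-7],0],
])

```text
time_s: 59.05
ee_pos: [351.6, 290.2, 48.4]
ee_rot: [93.8, 90.0, 8.1]
force: [-1.2, -0.5, 1.0]
gripper_width: 0.4
```

Call:
arm_command([
  [0.0,[0,0,-1],0],
  [0.0,[0,0,-2],0],
  [0.0,[0,0,-2],0],
])

```text
time_s: 59.35
ee_pos: [351.7, 290.3, 46.4]
ee_rot: [131.3, 90.0, 45.6]
force: [-0.9, -0.2, 2.1]
gripper_width: 0.6
```

Call:
arm_command([
  [0.0,[0,0,-1],0],
  [0.0,[0,0,-2],0],
  [0.0,[0,0,-2],0],
])

```text
time_s: 59.65
ee_pos: [351.6, 290.2, 44.4]
ee_rot: [129.5, 90.0, 43.8]
force: [-1.3, 0.2, 2.7]
gripper_width: 0.3
```

Call:
arm_command([
  [0.0,[0,0,-1],0],
  [0.0,[0,0,-2],0],
  [0.0,[0,0,-2],0],
])

```text
time_s: 59.95
ee_pos: [351.7, 290.2, 42.6]
ee_rot: [130.0, 90.0, 44.3]
force: [-1.3, 0.0, 7.0]
gripper_width: 0.6
```

Call:
arm_command([
  [0.0,[0,0,-1],0],
  [0.0,[0,0,-1.5],0],
  [0.0,[0,0,-1.5],0],
])

```text
time_s: 60.25
ee_pos: [351.7, 290.3, 42.4]
ee_rot: [123.5, 90.0, 37.8]
force: [-4.3, -2.5, 18.0]
gripper_width: 0.5
```

```bash
python3 - <<'E'
from look import *
q=cams.grab_frame("scene"); w=cams.grab_frame("wrist"); st()
save(q,"k8.png",(290,150,370,220),9); save(w,"kw8.png",s=1.5)
E
```

```text
t 60.35 tcp [351.7 290.3  42.4] F [-5.  -1.9 17.8] yaw 4.3 w 0.4
```

View pics/k8.png

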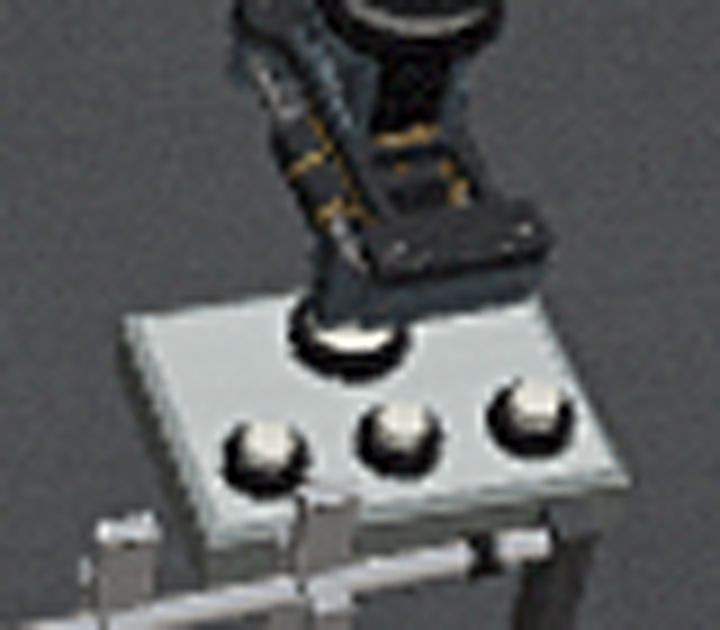

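View pics/kw8.png

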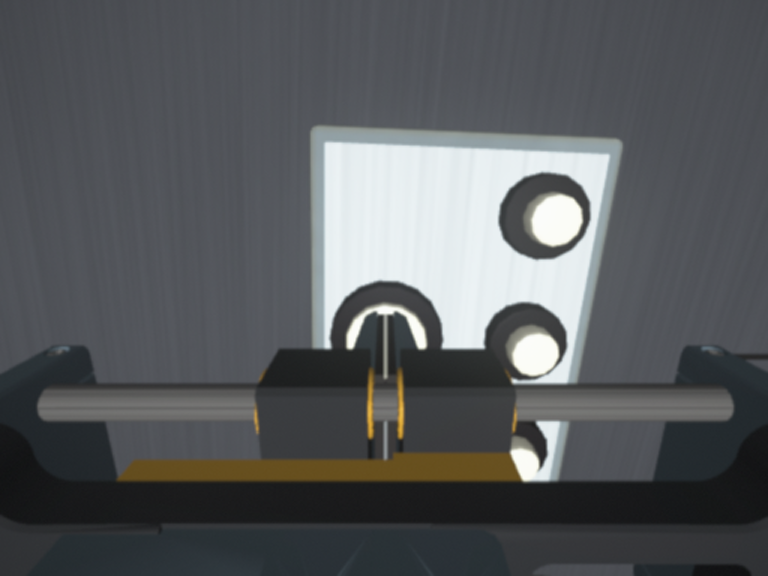

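The big key stops hard at the same depth, 42.4 against 42.5 for the small keys. It is wider than the fingers, so the stop is the end of the key's travel and not the fingers on the bezel. I retract.

Call:
arm_command([
  [0.0,[0,0,5],0],
  [0.0,[0,0,25],0],
  [0.0,[0,0,60],0],
  [0.0,[0,0,100],0],
  [0.0,[-30,20,140],0],
  [0.0,[-50,60,170],0],
  [0.0,[-60,100,180],0],
  [0.0,[-60,120,180],0],
  [0.0,[-60,120,180],0],
  [0.0,[-60,120,180],0],
  [0.0,[-60,120,180],0],
  [0.0,[-60,120,180],0],
  [0.0,[-60,120,180],0],
  [0.0,[-60,120,180],0],
])

```text
time_s: 61.75
ee_pos: [291.8, 409.7, 220.9]
ee_rot: [54.7, 90.0, -31.1]
force: [0.0, 0.3, 0.1]
gripper_width: 0.2
```

```bash
python3 - <<'E'
from look import *
st(); q=cams.grab_frame("scene"); p=cams.grab_frame("top")
it=[hung("bell",190),hung("turtle",113),hung("acorn",38)]
overlay(q,it,"f1.png",(225,170,365,270),5.5 and 5); overlay(p,it,"f2.png",(130,90,290,180),5); save(q,"f3.png",s=1.5)
E
```

```text
t 61.75 tcp [291.8 409.7 220.9] F [0.  0.3 0.1] yaw 4.3 w 0.2
```

View pics/f1.png

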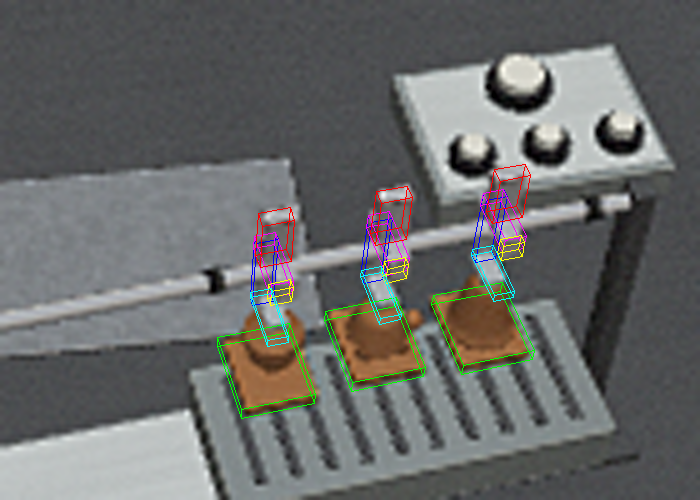

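View pics/f2.png

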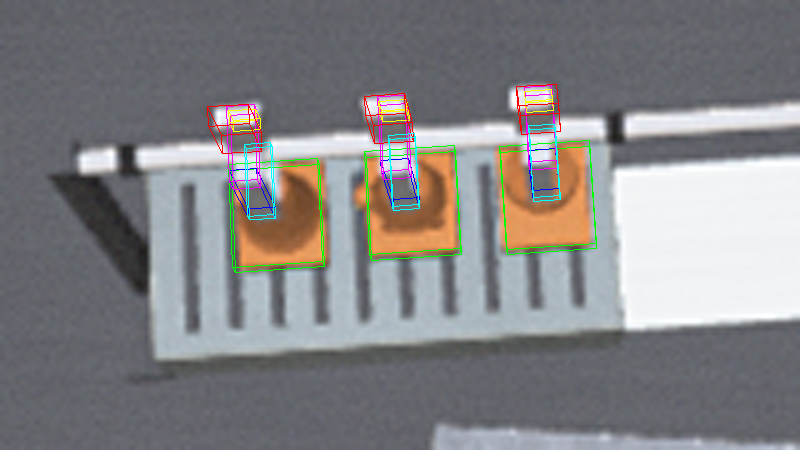

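View pics/f3.png

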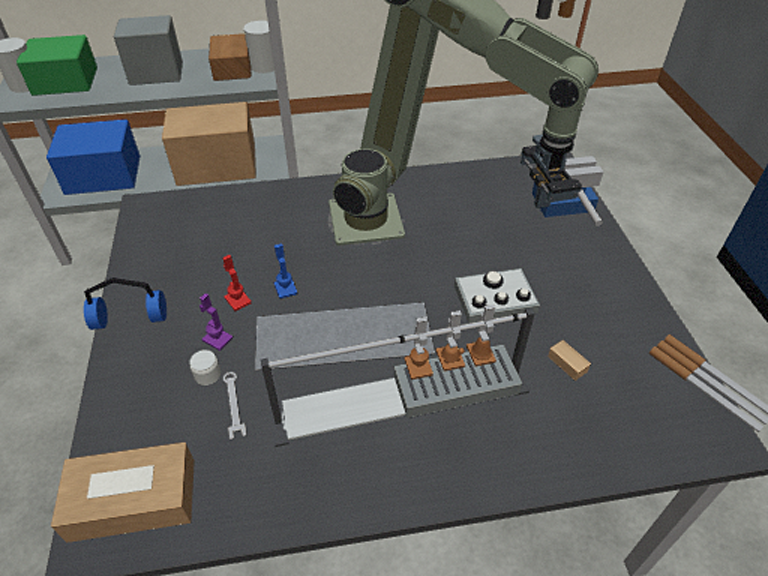

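```bash
python3 - <<'E'
from look import *
a=cams.grab_frame("scene")["img"].astype(int); [cams.grab_frame("top") for _ in range(5)]
b=cams.grab_frame("scene")["img"].astype(int); d=np.abs(a-b).mean(2)
print(d[200:270,260:345].mean(),d[300:350,100:200].mean(), st()["force"]); print(env.job_done())
E
```

```text
t 62.2 tcp [291.6 410.2 220.9] F [ 0.3 -0.3  1.5] yaw 4.3 w 0.2
2.44218487394958 2.719 [ 0.34798159 -0.30526227  1.52300372]
the job is handed in; nothing more can be done
None
```

The bell, turtle and acorn (there was no bird) now hang between the two bands over the heater, and I handed the job in after 62 s. All three were hung on the right half of the rail first, then slid left along the rail and let go.

**Castings:** The hooks are about 190, 113 and 38 mm left of the middle band. The last overlays match this in both the scene and top pictures. Two frames taken 0.3 s apart just before handing in showed no motion beyond image noise.

**Keys:** I pressed the left small key, the right small key and the big key, one after the other. Each pushed against its spring and reached a hard stop at the same depth, with 11 to 18 N at the stop. All keys had sprung back afterwards, and the middle key was never touched.

**What disagreed or went less smoothly:**
- The camera put the key tops at about 52 mm. The finger contact implied about 37 mm, using the stated tip reach. I relied on the force readings and on seeing the keys go down.
- The bell rolled noticeably, and the turtle and acorn slightly, in the grip while sliding. They hung straight after release.
- The acorn swung for a couple of seconds after I let go of it, then settled.

The tin, wrench, wooden block and coloured acorns look unmoved in the last picture.

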